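Set up a covered cutting pot on its dish

ROBOT

A 7-joint arm with a two-finger parallel gripper is mounted at the origin on the work surface. World frame = base frame: x ahead of the robot, y to its left, z up, the work surface at z = 0. Lengths are in m, angles in rad, forces in N, time in s.
With the tool pointing down it reaches from about 0.4 to 0.85 m from the base axis. Payload 10.4 kg.
Tool frame: the origin (TCP) lies at the very end of the fingers, on their centre line; the grasp point (between the pads) lies manip.hold_point_z behind it (manip.hold_point_z is the distance from the TCP to the grasp point, in m); z points along the fingers, y is the direction in which the jaws open and shut (so a half turn about z gives the same grasp; the last joint's range is limited). The gripper opens to 85 mm and grips with 20 to 120 N. Pads are 22 mm wide; open, the fingers measure 114 mm over their backs; the gripper's body (76 mm by 85 mm) begins 54 mm behind the grasp point. The pads swing forward as they close: fully open they stand 13 mm farther back than shut.
Start: joints at [1.09, 0.332, -0.065, 1.46, 0.022, 1.35, -0.088], TCP at [0.276, -0.561, 0.231] pointing down, gripper open.
Joint ranges: [-2.6, 2.6], [-0.5, 2.12], [-1.47, 1.34], [0.16, 2.42], [-1.27, 4.41], [0.06, 2.06], [-2.6, 2.6]. Speed limits (rad/s): [2.22, 2.22, 2.79, 2.79, 3.14, 3.14, 3.14].

INTERFACE

Orientations are given as a unit quaternion [x, y, z, w].
In Python, from workcell import manip gives the robot as it stands.
- The arm moves only by the tool jog_arm, never from a script. Its arguments are lists of equal length, an entry for each row: "translation": the shift along the world's x, y, z in mm, a list of three; "turn": the turn about the world's z in degrees. In form: {"translation": [[x, y, z], ...], "turn": [turn, ...]}. A call has 1 to 12 rows; each row is the pose to reach, as a shift and turn from the pose measured when the call began; what a row does not reach only later rows make up. A row lasts 1/12 s, in which the tool goes at most 41.7 mm and 7.16 degrees, less where a joint would pass 70% of its speed; a pose out of reach is approached as far as the arm can. A call with a gripper value outside its range is refused whole. "grip" is the finger opening in mm, from 0 to 85.4, set as the call begins (left out, the last holds). The fingers move at their own pace and stop on an object; "grip_force" is the grip in N (left out, the last holds). Time passes only in rows, so rows that repeat a pose let the fingers close. It gives the time, the measured TCP pose, the force and the opening at its end, in the units of the state.
- manip.get_obs(): the state, without advancing time (a new reading comes with each control period).
- manip.camera(name): name is "scene" or "top" or "wrist"; returns a dict with "frame" (400x640x3 uint8, red, green, blue), "mtx" (3x3 intrinsics, pixels), "pose" (4x4, takes a point from camera to world coordinates). Camera axes: x right, y down, z forward; pixel columns grow to the right and rows downward; lengths in m; the calibration is good to about 2 mm. A picture is of the moment at which its call begins. There is no depth.
- manip.hand_in(): hands the job in, once; it reports no verdict.
Trained networks look in a picture, given as the dict that the camera call returned (one of the last four; its "shot" number tells which), for a name from the list of things; names that differ only in an ending like _2 or _b are one class to them, and where a whole thing is asked for, a point or a joint stands for the part that bears it (a point fixed in the world has none). Each returns a list of dicts, best first, with "confidence" (0 to 1); they miss things now and then, are a little off and sometimes report something else, mostly with a low value. They report only what shows in the picture. A call takes as long as a camera call. They do not tell look-alikes from the thing itself.
- manip.outline_of(picture, label): "mask" (400x640 bool, what is visible of it) and "extent" ([left, top, right, bottom] in pixels, round what is visible of it).
- manip.pinpoint(picture, label): "at" ([column, row] in pixels: a listed point, or the origin of a listed thing).
The state is a dict: "clock": time; "joint_pos": joint angles; "joint_velocities": joint speeds; "tau": joint torques, N m; "position": TCP position; "ee_rot": TCP orientation; "ft_force": force on the tool from outside, world axes, zero at the start; "torque": the same for the moment, N m; "grip_width": opening from 0.0 (shut) to 1.0 (fully open).
Only numpy, scipy, OpenCV 4.12 (cv2) and the standard library are available. Lean on these libraries where they do the work, as an engineer would, in place of code of your own. Each camera call takes 0.05 s, during which the arm holds its last target. There are 200 camera calls.

TASK

Set up the cutting pot on the clear glass dish, in this order and letting go of each piece before fetching the next: the green riser ring in the middle of the dish, the white pot upright on the riser with its foot in the ring, the black drainage grate in the mouth of the pot, and the green glass cover over the pot's rim. Tip the grate in edge first, clearly slanted, and then let it down flat onto its ledge. Set each piece down rather than dropping it, and leave the dish and everything else where it stands.

Things in the scene. Friction and masses are not known exactly. Their poses are not given: they have to be found in the camera images.
- dish: Round shallow dish of clear glass, the base of the stack; loose, about 300 g. 100 mm across the rim, 92 mm at the foot, 14 mm high, wall 4 mm, inner floor 5 mm above its underside (flat floor about 84 mm across). Origin: centre of its underside; z up.
- riser: Green plastic ring (pot riser), 64 mm outside diameter, 45 mm bore right through, 28 mm high, about 80 g; both ends alike. Grip it across the outside, near the top. Standing in the dish its upper 19 mm are clear of the dish's rim. Origin: centre of its underside; z along its axis, up.
- pot: White ceramic pot, 80 mm high, 250 g. Foot 39 mm across, 10 mm high, fits the riser's bore; the flat 58 mm shoulder above it rests on the riser's top (origin then 18 mm above the riser's). Collar 66 mm across from 58 mm up to the rim: grip it outside. Mouth: counterbore 56 mm across, 10 mm deep, to a flat ledge 70 mm above the origin, 44 mm hole. Origin: centre of underside; z up.
- grate: Black grate: disc 50 mm across, 5 mm thick, 60 g, with an upright tab in the middle, 24 mm long (along its x), 10 mm thick (along y), top 33 mm above the underside. Home, its underside lies on the pot's ledge, at any turn. Slant it 10 to 25 degrees as its edge passes the rim; keep fingertips 15 mm or more above its underside to clear the rim. Origin: centre of underside; z up.
- cover: Green glass bell, 81 mm across, 150 g, with a dark wooden knob on top: 18 mm across, from 42 to 64 mm up. Open below: a skirt of 73 mm bore, 8 mm deep, goes round the outside of the pot's rim and an inner shoulder 8 mm up then rests on the rim (origin 72 mm above the pot's). The grate's tab has room inside. Origin: centre of its bottom; z up.
- saucer: Blue ceramic saucer of the same size as the glass dish. Not used: leave it alone. Origin: centre of its underside.
- clay_pot: Orange-brown terracotta pot of the same shape and size as the white one. Not used: leave it alone. Origin: centre of its underside.
- tin: Red seed tin with a steel lid, 62 mm across and 52 mm high. Leave it alone. Origin: centre of its underside.
- fork: Steel hand fork with wooden handle, lying along y beyond the other things, about 285 mm long, 70 mm wide at the tines, 26 mm high. Leave it alone. Origin: on the bench under the neck, where the handle ends.
Things that resemble listed ones, but are neither listed nor needed, are in the scene too. Of the things shaped like the cover, the green one is meant.

How it is judged:
On the way, in this order (a step that is already met when the one before it is completed fails the run):
1. the riser stands flat in the middle of the glass dish, let go (horizontal distance between riser and dish below 0.012 m and z of riser in the frame of dish between 0.002 and 0.008 m and angle between riser's own z axis and vertical below 0.06 rad and contact force between the fingers and riser below 0.3 N), for 0.2 s.
2. the white pot stands on the riser with its foot in the ring, let go (horizontal distance between pot and riser below 0.007 m and z of pot in the frame of riser between 0.015 and 0.021 m and angle between pot's own z axis and vertical below 0.06 rad and contact force between the fingers and pot below 0.3 N), for 0.2 s.
3. the grate is slanted (over 6 degrees) with its edge below the rim of the pot (angle between grate's own z axis and vertical between 0.105 and 0.8 rad and horizontal distance between grate and pot below 0.02 m and z of grate in the frame of pot between 0.065 and 0.083 m), for 0.1 s.
4. the grate lies flat on its ledge in the pot, let go (horizontal distance between grate and pot below 0.006 m and z of grate in the frame of pot between 0.067 and 0.073 m and angle between grate's own z axis and vertical below 0.06 rad and contact force between the fingers and grate below 0.3 N), for 0.2 s.
5. the cover sits level over the pot's rim, let go (horizontal distance between cover and pot below 0.007 m and z of cover in the frame of pot between 0.069 and 0.075 m and angle between cover's own z axis and vertical below 0.06 rad and contact force between the fingers and cover below 0.3 N), for 0.2 s.
At the end, for the whole second after the job is handed in: Riser flat in the glass dish, centred within 12 mm; white pot on it, foot in the ring (7 mm); grate flat on its ledge in the pot (6 mm); cover level over the rim (7 mm). Each at its seated height within 3 mm, upright within 3.4 degrees, released and at rest (horizontal distance between riser and dish below 0.012 m and z of riser in the frame of dish between 0.002 and 0.008 m and angle between each of riser, pot, grate, cover's own z axis and vertical below 0.06 rad and horizontal distance between pot and riser below 0.007 m and z of pot in the frame of riser between 0.015 and 0.021 m and horizontal distance between grate and pot below 0.006 m and z of grate in the frame of pot between 0.067 and 0.073 m and horizontal distance between cover and pot below 0.007 m and z of cover in the frame of pot between 0.069 and 0.075 m and linear speed of each of riser, pot, grate, cover below 0.02 m/s and angular speed of each of riser, pot, grate, cover below 0.15 rad/s); the robot touches nothing.
It fails at once if the glass dish was shifted by more than 30 mm (distance of dish from where it was at the start of the episode above 0.03 m).
It fails at once if a bystander (saucer, terracotta pot, tin, fork) was shifted by more than 30 mm (distance of any of saucer, clay_pot, tin, fork from where it was at the start of the episode above 0.03 m).
It fails at once if a piece was dropped (fell freely faster than 0.5 m/s, about 13 mm) ((linear speed of riser above 0.5 m/s and contact force between the fingers and riser below 0.05 N) or (linear speed of pot above 0.5 m/s and contact force between the fingers and pot below 0.05 N) or (linear speed of grate above 0.5 m/s and contact force between the fingers and grate below 0.05 N) or (linear speed of cover above 0.5 m/s and contact force between the fingers and cover below 0.05 N)).
It also fails if it takes over 106 s, if anything falls off the work surface, if the arm or the gripper's body presses on something with over 40 N, if the wrist force passes 120 N, or if a joint passes its speed limit or range.

## Working session

There is one attempt and no reset: what is moved stays moved. The work goes in short steps, Python scripts to look and compute and a tool call to move; the robot and the scene stay as the last step left them, time stands still between calls to the robot, and variables do not carry over. Pictures are saved under pics/ and viewed, about 12 in all and at most 16, crops included, and the job is handed in when it is done.

Besides the shell and the picture viewer there is one more tool, called after "Emit:" as name(argument=value, ...), one argument or row to a line, values as JSON. jog_arm: Moves the arm, as the interface text tells. Its arguments: {"type":"object","properties":{"translation":{"type":"array"},"turn":{"type":"array"},"grip":{"type":"number"},"grip_force":{"type":"number"}},"required":["translation","turn"]}

```bash
ls; mkdir -p pics
cat > h.py <<'E'
from workcell import manip
import numpy as np, cv2
def save(p,n,crop=None,s=1):
    f=p['frame'][:,:,::-1]
    if crop: f=f[crop[1]:crop[3],crop[0]:crop[2]]
    cv2.imwrite('pics/'+n,cv2.resize(f,None,fx=s,fy=s,interpolation=cv2.INTER_CUBIC))
def w(p,uv,z):
    d=p['pose'][:3,:3]@np.linalg.inv(p['mtx'])@np.array([uv[0],uv[1],1.]); o=p['pose'][:3,3]
    return (o+d*(z-o[2])/d[2]).round(4)
def px(p,P):
    c=np.linalg.inv(p['pose'])@np.append(P,1); q=p['mtx']@c[:3]; return (q[:2]/q[2]).round(1)
E
python3 - <<'E'
from h import *
o=manip.get_obs();print(o['clock'],o['position'],o['ee_rot'],o['grip_width'],manip.hold_point_z)
ps={n:manip.camera(n) for n in('top','scene')}
for n,p in ps.items():
    save(p,n+'0.png',None,1.25); print(n,p['pose'][:3,3].round(3),p['pose'][:3,2].round(2))
    for l in 'dish riser pot grate cover saucer clay_pot tin fork'.split():
        for r in manip.pinpoint(p,l): print(l,np.round(r['at'],1),round(r['confidence'],2),w(p,r['at'],0))
E
```

```text
pics
0.0 [ 0.27606293 -0.56031835  0.23052638] [ 9.73914142e-01  2.26915754e-01 -2.06127060e-04 -6.65181071e-04] 1.001444254515668 0.0187
top [ 0.444 -0.014  1.056] [ 0.15  0.02 -0.99]
dish [364.5 201.3] 0.85 [ 0.6221 -0.0896  0.    ]
riser [284.9 271.2] 0.57 [0.448  0.0983 0.    ]
pot [442.  202.6] 0.79 [ 0.6235 -0.278   0.    ]
cover [220.1 198.9] 0.67 [0.6195 0.265  0.    ]
saucer [367.9 262.3] 0.71 [ 0.4744 -0.0996  0.    ]
clay_pot [448.4 265.2] 0.65 [ 0.4727 -0.2911  0.    ]
tin [292.  191.6] 0.76 [0.642  0.0887 0.    ]
fork [334.1 147.5] 0.74 [ 0.7563 -0.0121  0.    ]
fork [364.6 201.3] 0.7 [ 0.6221 -0.0898  0.    ]
fork [443.6 202.5] 0.39 [ 0.6239 -0.2818  0.    ]
scene [ 1.021 -0.31   0.878] [-0.4   0.34 -0.85]
dish [286.4 240.9] 0.65 [ 0.618  -0.0788  0.    ]
riser [303.4 152.4] 0.65 [0.4456 0.1048 0.    ]
riser [172.1 250.3] 0.47 [ 0.4778 -0.2856  0.    ]
pot [209.9 294.6] 0.56 [ 0.6173 -0.2761  0.    ]
pot [352.8 266.1] 0.34 [ 0.7569 -0.0055  0.    ]
grate [351.7 130.5] 0.82 [0.4682 0.2465 0.    ]
cover [396.9 162.6] 0.86 [0.6176 0.2636 0.    ]
cover [348.7 207.9] 0.36 [0.641  0.0845 0.    ]
saucer [238.4 203.8] 0.69 [ 0.4694 -0.1065  0.    ]
clay_pot [174.5 250.6] 0.91 [ 0.4818 -0.2819  0.    ]
tin [348.4 203.6] 0.69 [0.6317 0.0918 0.    ]
fork [354.  264.1] 0.88 [ 7.55e-01 -4.00e-04  0.00e+00]
```

View pics/top0.png

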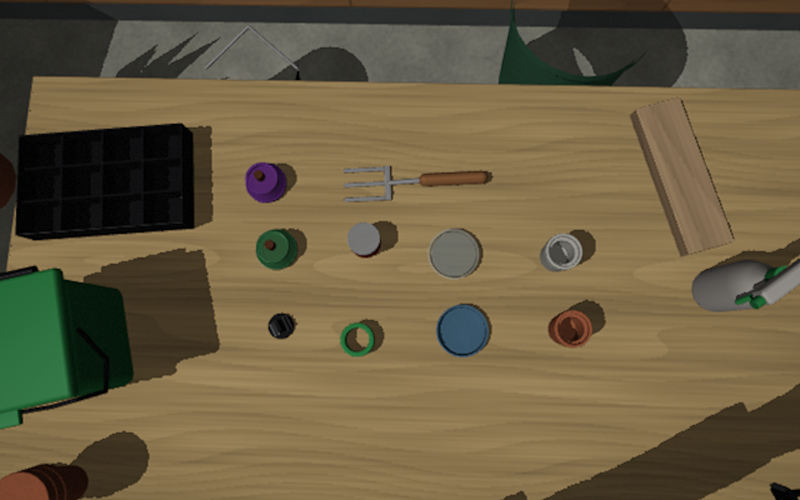

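View pics/scene0.png

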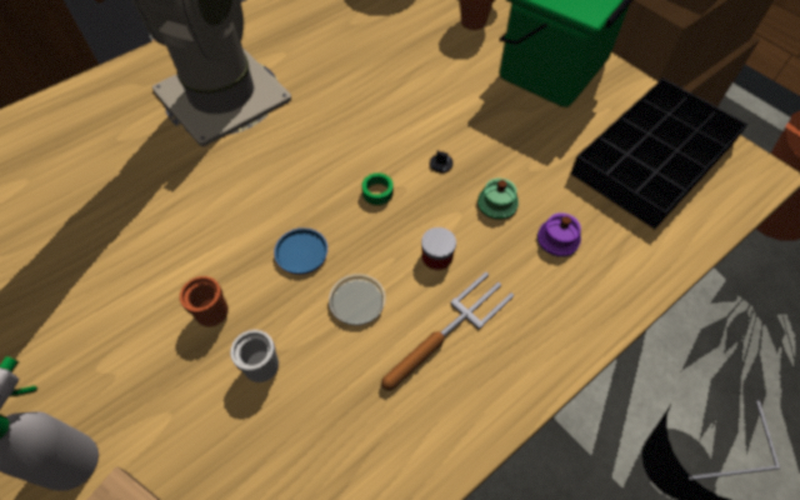

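The top view (1.25x) shows the green ring at (358,339), clear dish (455,253), white pot (562,252), black grate (281,326) and green cover (276,249). The scene view agrees with this, and the purple bell is only a look-alike. I'm moving towards the riser now and turning the jaws to world x.

Emit:
jog_arm(
  translation=[
    [35, 60, 10],
    [70, 120, 20],
    [105, 180, 20],
    [140, 240, 20],
    [165, 290, 20],
    [170, 330, 20],
    [170, 370, 20],
    [170, 410, 20],
    [170, 450, 20],
    [170, 490, 20],
    [170, 530, 20],
    [170, 570, 20],
  ],
  turn=[6, 12, 18, 24, 30, 36, 42, 48, 54, 60, 64, 64],
  grip=85,
  grip_force=40,
)

```text
clock: 2.0
position: [0.4387, -0.0954, 0.2512]
ee_rot: [0.704, 0.71, 0.0, 0.0]
ft_force: [1.0, 0.6, -0.2]
grip_width: 0.997
```

Emit:
jog_arm(
  translation=[
    [0, 40, 0],
    [0, 80, 0],
    [0, 90, -30],
    [0, 92, -30],
  ],
  turn=[0, 0, 0, 0],
)

```text
clock: 2.33
position: [0.437, -0.0003, 0.2182]
ee_rot: [0.702, 0.712, -0.001, -0.001]
ft_force: [-0.4, -0.1, -1.5]
grip_width: 0.992
```

Run:
```python
from h import *
o=manip.get_obs();print(o['clock'],o['position'],o['ee_rot'],o['joint_pos'].__repr__(),o['ft_force'])
p=manip.camera('wrist');save(p,'w1.png');print(p['pose'].round(3))
for l in ['riser','grate','dish','cover']:
    for r in manip.pinpoint(p,l): print(l,np.round(r['at'],1),round(r['confidence'],2),w(p,r['at'],0))
    for r in manip.outline_of(p,l): print(l,r['extent'],round(r['confidence'],2))
```

```text
2.3333 [ 4.37018352e-01 -2.66178203e-04  2.18245358e-01] [ 0.70209635  0.71208077 -0.00107026 -0.00074251] array([ 0.57806913, -0.0502654 , -0.65150675,  1.91258061, -0.03158022,
        1.27172422, -0.04932214]) [-0.44971928 -0.13489264 -1.49660291]
[[ 1.     0.015  0.002  0.437]
 [ 0.015 -0.965 -0.263  0.066]
 [-0.002  0.263 -0.965  0.361]
 [ 0.     0.     0.     1.   ]]
riser [294.2, 46.2, 363.0, 113.2] 0.71
dish [463.4 238.6] 0.96 [ 0.6133 -0.0811  0.    ]
dish [426.4, 202.5, 515.6, 283.5] 0.88
cover [602.9 179. ] 0.24 [ 0.7617 -0.0061  0.    ]
```

View pics/w1.png

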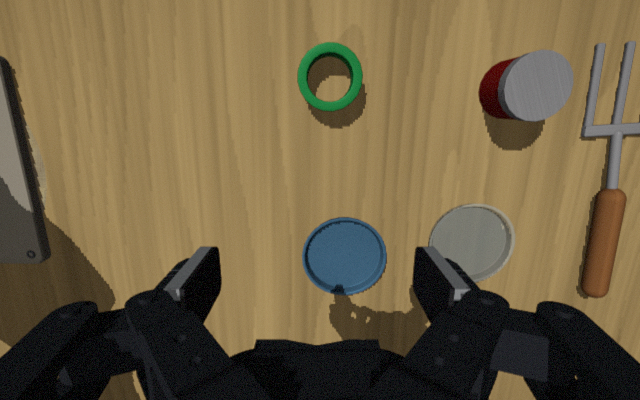

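The wrist view shows the ring at (330,76), with the saucer at (344,256) and the dish at (472,242). The camera looks from the +y side.

Emit:
jog_arm(
  translation=[
    [3, 40, -5],
    [7, 75, -20],
    [10, 95, -40],
    [10, 101, -60],
    [10, 101, -70],
    [10, 101, -70],
  ],
  turn=[0, -0.5, -1, -1, -1, -1],
)

```text
clock: 3.28
position: [0.4479, 0.0961, 0.1499]
ee_rot: [0.711, 0.704, -0.001, -0.0]
ft_force: [0.4, -0.6, 1.1]
grip_width: 0.994
```

```bash
cat >> h.py <<'E'
def st():
    o=manip.get_obs();print('t',round(o['clock'],2),'pos',np.round(o['position'],4),'rot',np.round(o['ee_rot'],3),'f',np.round(o['ft_force'],1),'g',round(o['grip_width']*85.4,1));return o
def fitcol(p,f,z,minA=200):
    """centre (hull ellipse) of largest colour blobs, at plane z; f(hsv)->mask"""
    hsv=cv2.cvtColor(p['frame'],cv2.COLOR_RGB2HSV).astype(int)
    m=f(hsv[...,0],hsv[...,1],hsv[...,2]).astype(np.uint8)
    cs,_=cv2.findContours(m,cv2.RETR_EXTERNAL,cv2.CHAIN_APPROX_NONE)
    out=[]
    for c in sorted(cs,key=cv2.contourArea)[::-1][:3]:
        if cv2.contourArea(c)<minA: continue
        h=cv2.convexHull(c)[:,0].astype(float)
        W=np.array([w(p,q,z) for q in h])[:,:2].astype(np.float32)
        (cc,r)=cv2.minEnclosingCircle(W); out.append((np.round(cc,4),round(r,4),cv2.boundingRect(c)))
    return out
E
python3 - <<'E'
from h import *
st()
p=manip.camera('wrist');save(p,'w2.png')
print(fitcol(p,lambda h,s,v:(h>50)&(h<80)&(s>120)&(v>40),0.028))
for n in ('top','scene'):
    q=manip.camera(n);print(n,fitcol(q,lambda h,s,v:(h>50)&(h<80)&(s>120)&(v>40),0.028))
print(px(p,[.447,.101,.028]))
for r in manip.pinpoint(p,'riser'): print(np.round(r['at'],1),round(r['confidence'],2),w(p,r['at'],0))
E
```

```text
t 3.28 pos [0.4479 0.0961 0.1499] rot [ 0.711  0.704 -0.001 -0.   ] f [ 0.4 -0.6  1.1] g 84.9
[(array([0.448 , 0.0974]), 0.0328, (280, 150, 75, 76)), (array([0.6063, 0.2365]), 0.0316, (490, 0, 88, 29))]
top [(array([0.4173, 0.7129]), 0.1515, (0, 215, 59, 128)), (array([0.6143, 0.2571]), 0.0396, (205, 184, 32, 31))]
scene [(array([0.2878, 0.8409]), 0.1344, (413, 0, 86, 27)), (array([0.4533, 0.0913]), 0.0366, (290, 139, 24, 23)), (array([0.3117, 0.7436]), 0.1107, (409, 2, 64, 31))]
[315.5 184.6]
[518. 188.] 0.22 [0.6345 0.0897 0.    ]
```

View pics/w2.png

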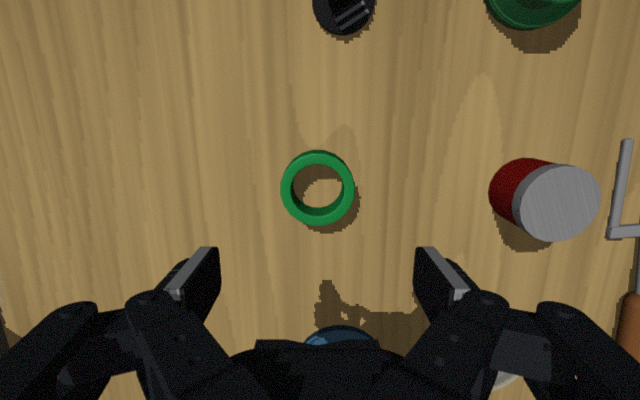

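The ring is at (317,188), between the jaws at world (0.448, 0.097). Next I descend and grip.

Emit:
jog_arm(
  translation=[
    [0, 1, -40],
    [0, 1, -80],
    [0, 1, -115],
    [0, 1, -135],
    [0, 1, -141],
    [0, 1, -141],
    [0, 1, -141],
  ],
  turn=[0, 0, 0, 0, 0, 0, 0],
)

```text
clock: 4.07
position: [0.451, 0.0969, 0.0133]
ee_rot: [0.711, 0.703, 0.001, 0.002]
ft_force: [-0.2, -1.2, 0.6]
grip_width: 0.995
```

Emit:
jog_arm(
  translation=[
    [0, 0, 0],
    [0, 0, 0],
    [0, 0, 0],
    [0, 0, 0],
    [0, 0, 0],
    [0, 0, 0],
  ],
  turn=[0, 0, 0, 0, 0, 0],
  grip=55,
  grip_force=40,
)

```text
clock: 4.57
position: [0.4527, 0.0969, 0.0156]
ee_rot: [0.711, 0.703, 0.002, 0.003]
ft_force: [-3.5, -1.0, 17.8]
grip_width: 0.722
```

Run:
```python
from h import *
st()
p=manip.camera('wrist');save(p,'w3.png',(130,130,510,400),1.5)
st()
```

```text
t 4.57 pos [0.4527 0.0969 0.0156] rot [0.711 0.703 0.002 0.003] f [-3.5 -1.  17.8] g 61.6
t 4.62 pos [0.4527 0.0969 0.0156] rot [0.711 0.703 0.002 0.003] f [-3.6 -1.2 16.9] g 61.8
```

View pics/w3.png

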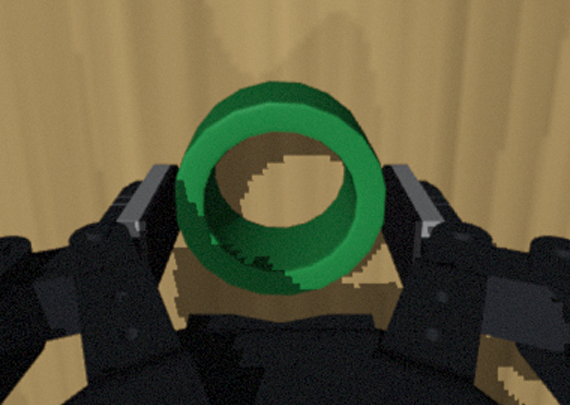

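It is held, but rather near the top (z target not reached). I'll regrip slightly lower.

Emit:
jog_arm(
  translation=[
    [-2, 1, 0],
    [-4, 1, 0],
    [-4, 1, -5],
    [-4, 1, -9],
    [-4, 1, -9],
    [-4, 1, -9],
  ],
  turn=[0, 0, 0, 0, 0, 0],
  grip=85,
)

```text
clock: 5.12
position: [0.4483, 0.0979, 0.0061]
ee_rot: [0.711, 0.703, 0.002, 0.003]
ft_force: [-0.2, 0.4, 0.3]
grip_width: 0.995
```

Emit:
jog_arm(
  translation=[
    [0, 0, 0],
    [0, 0, 0],
    [0, 0, 0],
    [0, 0, 0],
    [0, 0, 0],
    [0, 0, 0],
  ],
  turn=[0, 0, 0, 0, 0, 0],
  grip=55,
  grip_force=40,
)

```text
clock: 5.62
position: [0.4484, 0.0979, 0.0065]
ee_rot: [0.711, 0.703, 0.002, 0.003]
ft_force: [-2.2, -0.7, 6.1]
grip_width: 0.726
```

Emit:
jog_arm(
  translation=[
    [0, 0, 5],
    [0, 0, 15],
    [0, 0, 40],
    [0, 0, 80],
    [20, -30, 120],
    [45, -60, 150],
    [75, -85, 160],
    [80, -90, 160],
    [80, -90, 160],
  ],
  turn=[0, 0, 0, 0, 0, 0, 0, 0, 0],
)

```text
clock: 6.37
position: [0.532, 0.0033, 0.1692]
ee_rot: [0.714, 0.701, 0.003, 0.005]
ft_force: [-0.7, 0.3, -0.8]
grip_width: 0.73
```

```bash
cat >> h.py <<'E'
def mk(p,l,z,near=None,R=0.06):
    "circle fit of network outlines at height z"
    for r in manip.outline_of(p,l):
        c,_=cv2.findContours(r['mask'].astype(np.uint8),cv2.RETR_EXTERNAL,cv2.CHAIN_APPROX_NONE)
        if not c: continue
        h=cv2.convexHull(max(c,key=cv2.contourArea))[:,0].astype(float)
        W=np.array([w(p,q,z) for q in h])[:,:2].astype(np.float32)
        cc,rr=cv2.minEnclosingCircle(W)
        print(l,p['shot'],'circ',np.round(cc,4),round(rr,4),'conf',round(r['confidence'],2),np.round(r['extent']))
    for r in manip.pinpoint(p,l): print(l,'pt',w(p,r['at'],0),round(r['confidence'],2))
E
python3 - <<'E'
from h import *
st()
for n in ('wrist','top','scene'):
    p=manip.camera(n); print(n); mk(p,'dish',.014)
    if n=='wrist': save(p,'w4.png')
    else: mk(p,'pot',.08)
E
```

```text
t 6.37 pos [0.532  0.0033 0.1692] rot [0.714 0.701 0.003 0.005] f [-0.7  0.3 -0.8] g 62.3
wrist
dish 8 circ [ 0.6263 -0.0702] 0.0467 conf 0.87 [350. 216. 451. 305.]
dish pt [ 0.6158 -0.0825  0.    ] 0.84
top
dish pt [ 0.7554 -0.0054  0.    ] 0.7
dish pt [ 0.4738 -0.2866  0.    ] 0.61
dish pt [ 0.6265 -0.0968  0.    ] 0.58
pot 9 circ [ 0.6094 -0.2737] 0.0402 conf 0.88 [433. 184. 470. 219.]
pot pt [ 0.6262 -0.2765  0.    ] 0.85
scene
dish 10 circ [ 0.6181 -0.0817] 0.0518 conf 0.65 [260. 218. 306. 262.]
dish pt [ 0.6116 -0.0779  0.    ] 0.63
pot 10 circ [ 0.6299 -0.2776] 0.0452 conf 0.96 [184. 267. 224. 305.]
pot pt [ 0.6289 -0.2701  0.    ] 0.66
```

View pics/w4.png

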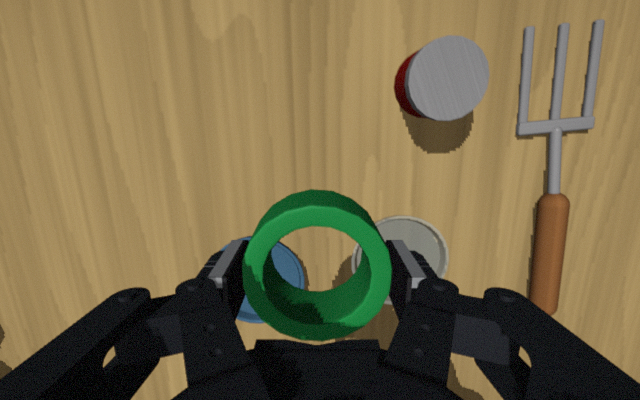

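The ring is held squarely. The dish's right rim is at (448,258) and its top edge at row 216, which puts the dish centre near (0.616,-0.082).

Emit:
jog_arm(
  translation=[
    [30, -30, -10],
    [60, -60, -40],
    [80, -82, -75],
    [84, -85, -105],
    [84, -85, -115],
    [84, -85, -115],
    [84, -85, -115],
  ],
  turn=[0, 0, 0, 0, 0, 0, 0],
)

```text
clock: 7.6
position: [0.612, -0.0758, 0.0517]
ee_rot: [0.711, 0.703, 0.002, 0.002]
ft_force: [0.1, 0.7, 0.6]
grip_width: 0.724
```

Run:
```python
from h import *
st()
p=manip.camera('wrist');save(p,'w5.png',(130,130,510,400),1.5)
print(px(p,[.616,-.082,.014]),px(p,[.616,-.032,.014]),px(p,[.666,-.082,.014]),px(p,[.566,-.082,.014]))
q=manip.camera('top'); print(px(q,[.616,-.082,.08]));save(q,'t5.png',(300,130,430,270),4)
```

```text
t 7.6 pos [ 0.612  -0.0758  0.0517] rot [0.711 0.703 0.002 0.002] f [0.1 0.7 0.6] g 61.8
[322.7 234.7] [322.3 150.5] [406.6 233.7] [238.7 235.7]
[363.7 198.1]
```

View pics/w5.png

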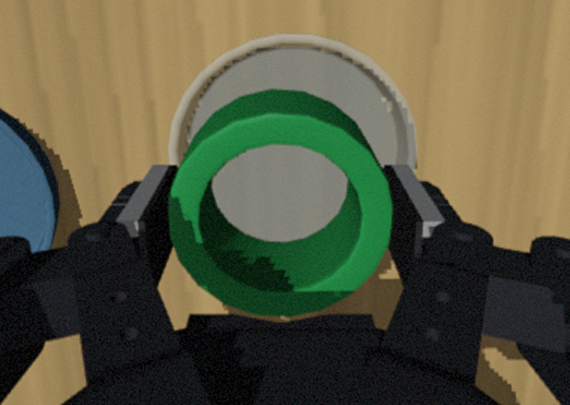

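The dish rim spans columns 243–407 with its top at row 153 (full image), so its centre is about (0.617,-0.083).

Emit:
jog_arm(
  translation=[
    [5, -7, -5],
    [5, -7, -15],
    [5, -7, -25],
    [5, -7, -32],
    [5, -7, -36],
    [5, -7, -38],
    [5, -7, -39],
    [5, -7, -40],
    [5, -7, -40],
    [5, -7, -40],
  ],
  turn=[0, 0, 0, 0, 0, 0, 0, 0, 0, 0],
)

```text
clock: 8.53
position: [0.6185, -0.0827, 0.0142]
ee_rot: [0.711, 0.703, 0.003, 0.004]
ft_force: [-0.7, 0.2, -0.4]
grip_width: 0.723
```

Emit:
jog_arm(
  translation=[
    [-1, 0, -1],
    [-1, 0, -2],
    [-1, 0, -3],
    [-1, 0, -3],
    [-1, 0, -3],
  ],
  turn=[0, 0, 0, 0, 0],
)

```text
clock: 8.95
position: [0.6176, -0.0827, 0.0117]
ee_rot: [0.711, 0.703, 0.003, 0.004]
ft_force: [-2.1, -0.1, 5.0]
grip_width: 0.726
```

Emit:
jog_arm(
  translation=[
    [0, 0, 0],
    [0, 0, 0],
    [0, 0, 0],
    [0, 0, 0],
    [0, 0, 20],
    [0, 0, 60],
    [0, -30, 100],
    [0, -70, 120],
    [0, -110, 120],
    [0, -145, 120],
    [0, -160, 120],
    [0, -160, 120],
  ],
  turn=[0, 0, 0, 0, 0, 0, 0, 0, 0, 0, 0, 0],
  grip=85,
)

```text
clock: 9.95
position: [0.6161, -0.2497, 0.1312]
ee_rot: [0.714, 0.7, 0.002, 0.005]
ft_force: [-0.7, -0.6, -0.5]
grip_width: 0.997
```

Run:
```python
from h import *
st()
p=manip.camera('wrist');save(p,'w6.png')
print(px(p,[.620,-.277,.08]),px(p,[.617,-.083,.033]))
mk(p,'pot',.08);mk(p,'riser',.033)
g=lambda h,s,v:(h>50)&(h<80)&(s>120)&(v>40)
print(fitcol(p,g,.033))
```

```text
t 9.95 pos [ 0.6161 -0.2497  0.1312] rot [0.714 0.7   0.002 0.005] f [-0.7 -0.6 -0.5] g 85.2
[322.3 256.6] [311.6 -56.9]
pot 13 circ [ 0.6159 -0.2702] 0.0393 conf 0.62 [264. 193. 364. 298.]
pot 13 circ [ 0.5079 -0.1274] 0.0369 conf 0.57 [ 34.   0. 178.  66.]
pot 13 circ [ 0.6165 -0.1287] 0.0303 conf 0.15 [252.   0. 370.  34.]
pot pt [ 0.6191 -0.2784  0.    ] 0.71
riser 13 circ [ 0.617  -0.1149] 0.0189 conf 0.74 [283.   2. 341.  22.]
[]
```

View pics/w6.png

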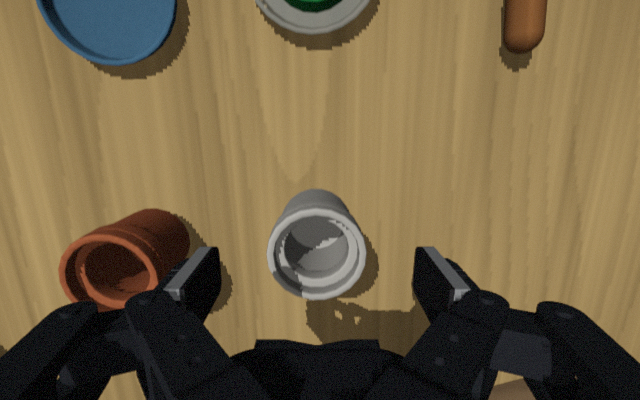

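The pot's mouth is centred at (316,253), which is about (0.616,-0.2745), and it stands between the open jaws.

Emit:
jog_arm(
  translation=[
    [0, -15, 0],
    [0, -25, -5],
    [0, -25, -30],
    [0, -25, -55],
    [0, -25, -70],
    [0, -25, -76],
    [0, -25, -76],
    [0, -25, -76],
  ],
  turn=[0, 0, -0.5, -1, -1, -1, -1, -1],
)

```text
clock: 10.87
position: [0.6183, -0.266, 0.0563]
ee_rot: [0.716, 0.698, 0.004, 0.004]
ft_force: [0.1, -0.0, 0.2]
grip_width: 0.995
```

Emit:
jog_arm(
  translation=[
    [0, 0, -1],
    [0, 0, -1],
    [0, 0, -1],
    [0, 0, -1],
    [0, 0, -1],
    [0, 0, -1],
    [0, 0, -1],
  ],
  turn=[0, 0, 0, 0, 0, 0, 0],
  grip=55,
  grip_force=45,
)

```text
clock: 11.45
position: [0.6192, -0.2663, 0.0574]
ee_rot: [0.716, 0.698, 0.004, 0.006]
ft_force: [-2.4, 0.3, 7.2]
grip_width: 0.742
```

Run:
```python
from h import *
st()
p=manip.camera('wrist');save(p,'w7.png',(130,130,510,400),1.5)
print(px(p,[.616,-.2745,.08]))
mk(p,'pot',.08)
```

```text
t 11.45 pos [ 0.6192 -0.2663  0.0574] rot [0.716 0.698 0.004 0.006] f [-2.4  0.3  7.2] g 63.4
[309.8 293.8]
pot 14 circ [ 0.6179 -0.2689] 0.0379 conf 0.75 [243. 192. 390. 343.]
pot pt [ 0.6178 -0.2764  0.    ] 0.79
```

View pics/w7.png

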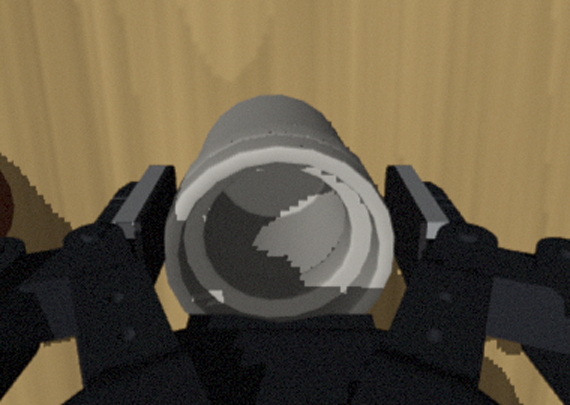

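The pot's rim sits about 8 mm toward −y from the pads (rim top at crop row 147, against 113 for the riser). I'll regrip centred.

Emit:
jog_arm(
  translation=[
    [-1, 0, 0],
    [-2, 0, 0],
    [-2, -4, 0],
    [-2, -9, -2],
    [-2, -9, -2],
    [-2, -9, -2],
    [-2, -9, -2],
  ],
  turn=[0, 0, 0, 0, 0, 0, 0],
  grip=85,
)

```text
clock: 12.18
position: [0.617, -0.2753, 0.0552]
ee_rot: [0.716, 0.698, 0.004, 0.005]
ft_force: [-0.7, 0.4, -0.8]
grip_width: 0.997
```

Emit:
jog_arm(
  translation=[
    [0, -1, 0],
    [0, -1, 0],
    [0, -1, 0],
    [0, -1, 0],
    [0, -1, 0],
    [0, -1, 0],
    [0, -1, 0],
  ],
  turn=[0, 0, 0, 0, 0, 0, 0],
  grip=55,
  grip_force=45,
)

```text
clock: 12.77
position: [0.6171, -0.2764, 0.0556]
ee_rot: [0.716, 0.698, 0.004, 0.006]
ft_force: [-3.0, -0.0, 5.2]
grip_width: 0.753
```

Run:
```python
from h import *
st()
p=manip.camera('wrist');save(p,'w8.png',(130,130,510,400),1.5)
print(px(p,[.616,-.2745,.08]))
mk(p,'pot',.08)
f=p['frame'].astype(int); hsv=cv2.cvtColor(p['frame'],cv2.COLOR_RGB2HSV)
for c in range(310,330,6): print(c,[(r,hsv[r,c,1],hsv[r,c,2]) for r in range(195,245,3)])
```

```text
t 12.77 pos [ 0.6171 -0.2764  0.0556] rot [0.716 0.698 0.004 0.006] f [-3.  -0.   5.2] g 64.3
[314.1 273.8]
pot 15 circ [ 0.6167 -0.2715] 0.0372 conf 0.93 [240. 177. 396. 343.]
pot pt [ 0.6166 -0.2782  0.    ] 0.68
310 [(195, np.uint8(13), np.uint8(121)), (198, np.uint8(20), np.uint8(113)), (201, np.uint8(16), np.uint8(113)), (204, np.uint8(11), np.uint8(178)), (207, np.uint8(13), np.uint8(177)), (210, np.uint8(12), np.uint8(166)), (213, np.uint8(14), np.uint8(150)), (216, np.uint8(15), np.uint8(87)), (219, np.uint8(17), np.uint8(88)), (222, np.uint8(18), np.uint8(84)), (225, np.uint8(18), np.uint8(87)), (228, np.uint8(12), np.uint8(85)), (231, np.uint8(12), np.uint8(88)), (234, np.uint8(21), np.uint8(87)), (237, np.uint8(9), np.uint8(84)), (240, np.uint8(18), np.uint8(87)), (243, np.uint8(15), np.uint8(83))]
316 [(195, np.uint8(13), np.uint8(117)), (198, np.uint8(19), np.uint8(107)), (201, np.uint8(9), np.uint8(113)), (204, np.uint8(12), np.uint8(186)), (207, np.uint8(13), np.uint8(172)), (210, np.uint8(14), np.uint8(163)), (213, np.uint8(18), np.uint8(144)), (216, np.uint8(12), np.
[... 837 characters left out ...]
int8(12), np.uint8(87)), (240, np.uint8(21), np.uint8(86)), (243, np.uint8(11), np.uint8(90))]
328 [(195, np.uint8(12), np.uint8(108)), (198, np.uint8(14), np.uint8(109)), (201, np.uint8(17), np.uint8(107)), (204, np.uint8(13), np.uint8(155)), (207, np.uint8(13), np.uint8(175)), (210, np.uint8(14), np.uint8(166)), (213, np.uint8(10), np.uint8(160)), (216, np.uint8(21), np.uint8(85)), (219, np.uint8(23), np.uint8(89)), (222, np.uint8(21), np.uint8(87)), (225, np.uint8(9), np.uint8(87)), (228, np.uint8(20), np.uint8(91)), (231, np.uint8(12), np.uint8(85)), (234, np.uint8(17), np.uint8(89)), (237, np.uint8(20), np.uint8(88)), (240, np.uint8(26), np.uint8(89)), (243, np.uint8(20), np.uint8(88))]
```

Emit:
jog_arm(
  translation=[
    [0, 0, 5],
    [0, 0, 15],
    [0, 0, 40],
    [0, 0, 75],
    [0, 10, 105],
    [0, 30, 125],
    [0, 60, 130],
    [0, 80, 130],
    [0, 86, 130],
    [0, 86, 130],
  ],
  turn=[0, 0, 0, 0, 0, 0, -0.5, -1, -1, -1],
)

```text
clock: 13.75
position: [0.6175, -0.1876, 0.1864]
ee_rot: [0.721, 0.693, 0.004, 0.006]
ft_force: [0.2, -0.1, -2.5]
grip_width: 0.754
```

Run:
```python
from h import *
o=st()
p=manip.camera('wrist');save(p,'w9.png')
z=o['position'][2]+.0244
g=lambda h,s,v:(h>50)&(h<80)&(s>120)&(v>40)
print('riser',fitcol(p,g,.033))
hsv=cv2.cvtColor(p['frame'],cv2.COLOR_RGB2HSV)
print(hsv[180:230,316,2])
print('held rim top y',w(p,(316,203),z),'pot c y rel', w(p,(316,203),z)[1]-.033-o['position'][1])
```

```text
t 13.75 pos [ 0.6175 -0.1876  0.1864] rot [0.721 0.693 0.004 0.006] f [ 0.2 -0.1 -2.5] g 64.4
riser [(array([ 0.6174, -0.0852]), 0.0313, (273, 25, 73, 78))]
[108 110 105 111 109 111 104 107 106 107 110 109 113 117 116 121 113 110
 110 113 114 117 135 167 187 186 178 178 176 171 168 165 162 148  97  87
  89  91 100 109  88  90  90  92  93  91  93  88  90  91]
held rim top y [ 0.6183 -0.1559  0.2108] pot c y rel -0.0013081635253569812
```

View pics/w9.png

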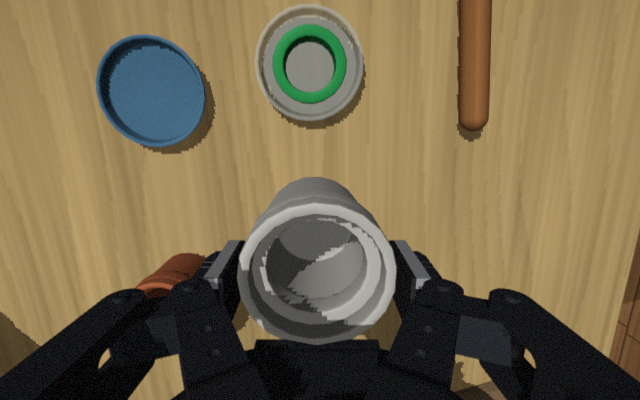

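The riser is centred in the dish at (310,65), i.e. (0.6174,-0.0852). The pot hangs upright with its axis about 1 mm behind the TCP.

Emit:
jog_arm(
  translation=[
    [0, 30, 0],
    [0, 70, 0],
    [0, 95, -10],
    [0, 104, -30],
    [0, 104, -55],
    [0, 104, -75],
    [0, 104, -86],
    [0, 104, -88],
    [0, 104, -88],
    [0, 104, -88],
    [0, 104, -88],
  ],
  turn=[0, 0, 0, 0, 0, 0, 0, 0, 0, 0, 0],
)

```text
clock: 14.72
position: [0.6181, -0.0863, 0.0995]
ee_rot: [0.722, 0.692, 0.004, 0.007]
ft_force: [-0.2, -0.2, -2.5]
grip_width: 0.755
```

Run:
```python
from h import *
o=st()
```

```text
t 14.72 pos [ 0.6181 -0.0863  0.0995] rot [0.722 0.692 0.004 0.007] f [-0.2 -0.2 -2.5] g 64.5
```

Emit:
jog_arm(
  translation=[
    [-1, 2, -1],
    [-1, 2, -3],
    [-1, 2, -6],
    [-1, 2, -9],
    [-1, 2, -12],
    [-1, 2, -14],
    [-1, 2, -16],
    [-1, 2, -18],
    [-1, 2, -19],
    [-1, 2, -19],
  ],
  turn=[0, 0, 0, 0, 0, 0, 0, 0, 0, 0],
)

```text
clock: 15.55
position: [0.6169, -0.0843, 0.0802]
ee_rot: [0.722, 0.692, 0.004, 0.006]
ft_force: [0.3, 0.2, -3.0]
grip_width: 0.754
```

Contact-free down to 0.080, so the foot is in the bore. I'll lower the last bit.

Emit:
jog_arm(
  translation=[
    [0, 0, -1],
    [0, 0, -2],
    [0, 0, -3],
    [0, 0, -3],
  ],
  turn=[0, 0, 0, 0],
)

```text
clock: 15.88
position: [0.6174, -0.0843, 0.0787]
ee_rot: [0.722, 0.692, 0.004, 0.007]
ft_force: [-4.7, 0.0, 9.7]
grip_width: 0.759
```

Emit:
jog_arm(
  translation=[
    [0, 0, 0.5],
    [0, 0, 1],
    [0, 0, 1],
    [0, 0, 1],
    [0, 0, 20],
    [0, 0, 60],
    [0, 0, 90],
    [-10, 30, 110],
    [-30, 70, 110],
    [-50, 110, 110],
    [-70, 150, 110],
    [-90, 190, 110],
  ],
  turn=[0, 0, 0, 0, 0, 0, 0, 0.5, 1, 1.5, 2, 2.5],
  grip=85,
)

```text
clock: 16.88
position: [0.5317, 0.0962, 0.1888]
ee_rot: [0.706, 0.708, 0.005, 0.007]
ft_force: [0.5, 0.8, -0.4]
grip_width: 0.994
```

Emit:
jog_arm(
  translation=[
    [-20, 35, 0],
    [-40, 75, -20],
    [-55, 110, -40],
    [-60, 125, -50],
    [-60, 125, -50],
    [-60, 125, -50],
  ],
  turn=[0, 0, 0, 0, 0, 0],
)

```text
clock: 17.38
position: [0.4706, 0.2225, 0.1382]
ee_rot: [0.705, 0.709, 0.004, 0.007]
ft_force: [0.2, -0.6, 0.9]
grip_width: 0.997
```

Run:
```python
from h import *
o=st()
p=manip.camera('wrist');save(p,'w10.png')
mk(p,'grate',.005)
print(px(p,[.468,.2465,.0]),px(p,[.468,.2465,.033]))
p=manip.camera('scene');save(p,'s10.png',(150,160,410,320),3)
```

```text
t 17.38 pos [0.4706 0.2225 0.1382] rot [0.705 0.709 0.004 0.007] f [ 0.2 -0.6  0.9] g 85.2
grate 17 circ [0.4698 0.2457] 0.0253 conf 0.66 [287. 133. 341. 189.]
grate pt [0.4711 0.2467 0.    ] 0.85
[311.1 158.5] [311.1 164.9]
```

View pics/w10.png

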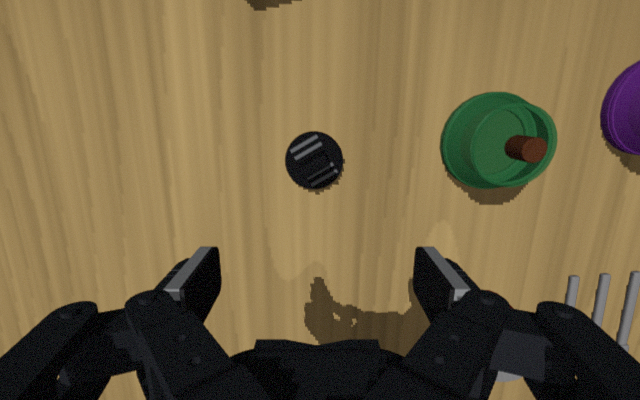

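View pics/s10.png

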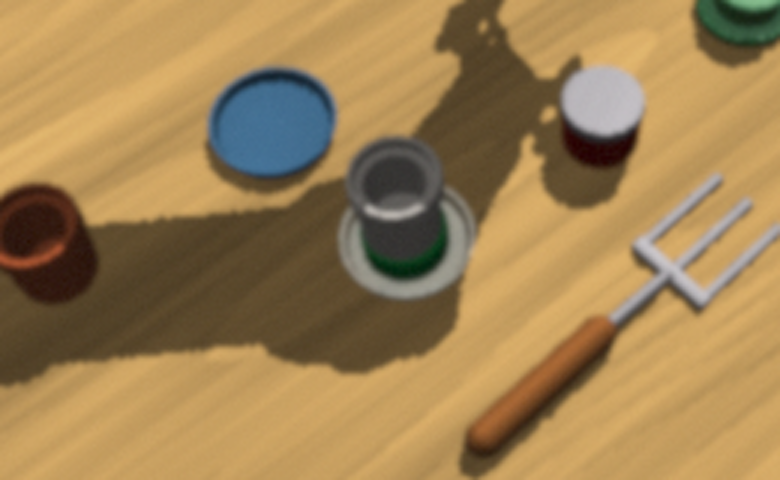

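The pot stands upright on the riser in the dish. The grate is at (315,160), and its tab angle is hard to see, so I'll enhance that crop.

Run:
```python
from h import *
f=cv2.imread('pics/w10.png')[120:205,270:360].astype(float)/255
f=np.clip(f**0.45*1.2,0,1)*255
t=cv2.imread('pics/top0.png')
cv2.imwrite('pics/g10.png',cv2.resize(f.astype(np.uint8),None,fx=6,fy=6,interpolation=cv2.INTER_CUBIC))
```

```text
(no output)
```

View pics/g10.png

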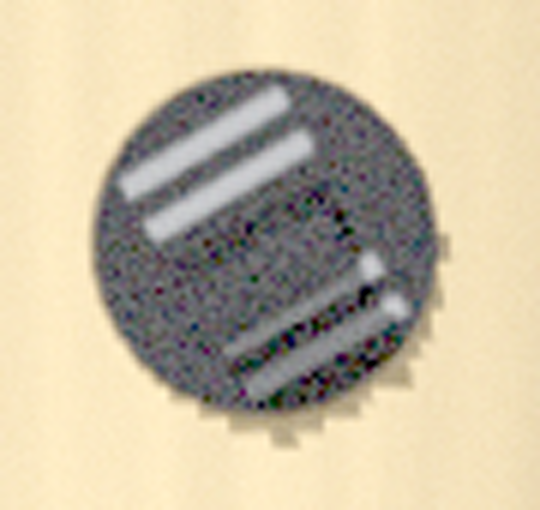

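The slots, and so the tab, run about 30° from world x. I'll turn the jaws by −60° and centre over (0.470,0.246).

Emit:
jog_arm(
  translation=[
    [0, 10, -10],
    [-1, 20, -20],
    [-1, 24, -30],
    [-1, 24, -40],
    [-1, 24, -50],
    [-1, 24, -60],
    [-1, 24, -60],
    [-1, 24, -60],
    [-1, 24, -60],
    [-1, 24, -60],
    [-1, 24, -60],
  ],
  turn=[-7, -14, -21, -28, -35, -42, -49, -56, -60, -60, -60],
  grip=42,
)

```text
clock: 18.5
position: [0.4724, 0.2435, 0.0796]
ee_rot: [0.966, 0.259, 0.001, 0.009]
ft_force: [-0.5, 0.5, -0.4]
grip_width: 0.491
```

Run:
```python
from h import *
o=st()
q=o['ee_rot'];print('jaw deg',2*np.degrees(np.arctan2(q[1],q[0]))-90, o['joint_pos'].round(2))
p=manip.camera('wrist')
f=p['frame'][:,:,::-1].astype(float)/255
f=np.clip(f**0.45*1.2,0,1)*255
cv2.imwrite('pics/g11.png',f.astype(np.uint8))
mk(p,'grate',.005)
print(px(p,[.470,.246,.005]),px(p,[.470,.246,.033]))
```

```text
t 18.5 pos [0.4724 0.2435 0.0796] rot [0.966 0.259 0.001 0.009] f [-0.5  0.5 -0.4] g 42.0
jaw deg -59.956942119376215 [-0.02  0.34 -0.64  1.85  0.26  1.03 -1.81]
grate 19 circ [0.4701 0.2457] 0.0256 conf 0.81 [275. 172. 347. 243.]
grate pt [0.4705 0.2446 0.    ] 0.88
[309.2 208. ] [309.  221.5]
```

View pics/g11.png

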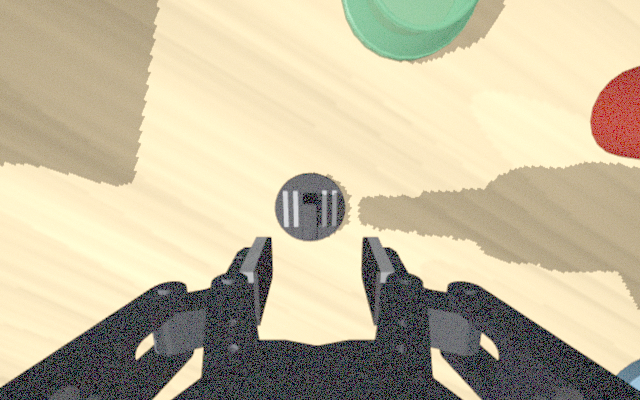

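The slots are now parallel to the pads. I'll shift by (−2,+2), descend and grip lightly.

Emit:
jog_arm(
  translation=[
    [-2, 2, -15],
    [-2, 2, -35],
    [-2, 2, -50],
    [-2, 2, -60],
    [-2, 2, -63],
    [-2, 2, -63],
    [-2, 2, -63],
  ],
  turn=[0, 0, 0, 0, 0, 0, 0],
)

```text
clock: 19.23
position: [0.4704, 0.2461, 0.017]
ee_rot: [0.966, 0.259, 0.001, 0.009]
ft_force: [-0.9, -0.3, 0.1]
grip_width: 0.492
```

Emit:
jog_arm(
  translation=[
    [0, 0, 0],
    [0, 0, 0],
    [0, 0, 0],
    [0, 0, 0],
    [0, 0, 0],
    [0, 0, 0],
    [0, 0, 0],
  ],
  turn=[0, 0, 0, 0, 0, 0, 0],
  grip=4,
  grip_force=20,
)

```text
clock: 19.82
position: [0.4709, 0.2464, 0.0179]
ee_rot: [0.966, 0.259, 0.002, 0.009]
ft_force: [-1.2, -0.6, 4.9]
grip_width: 0.114
```

Emit:
jog_arm(
  translation=[
    [0, 0, 5],
    [0, 0, 20],
    [0, 0, 55],
    [0, 0, 95],
    [5, -10, 135],
    [20, -30, 170],
    [40, -65, 195],
    [60, -100, 200],
    [75, -140, 200],
    [90, -175, 200],
    [105, -210, 200],
    [120, -245, 200],
  ],
  turn=[0, 0, 0, 6, 12, 18, 24, 30, 36, 42, 48, 54],
)

```text
clock: 20.82
position: [0.5914, -0.0013, 0.2186]
ee_rot: [0.741, 0.671, 0.005, 0.008]
ft_force: [-0.3, -0.5, -1.7]
grip_width: 0.109
```

Emit:
jog_arm(
  translation=[
    [5, -40, 0],
    [10, -80, 0],
    [18, -120, 0],
    [26, -160, 0],
    [26, -180, 0],
    [26, -180, 0],
    [26, -180, 0],
  ],
  turn=[6, 6, 6, 6, 6, 6, 6],
)

```text
clock: 21.4
position: [0.617, -0.1826, 0.2185]
ee_rot: [0.706, 0.708, 0.006, 0.007]
ft_force: [0.1, 1.4, -0.7]
grip_width: 0.109
```

Run:
```python
from h import *
o=st()
q=o['ee_rot'];print('jaw deg',2*np.degrees(np.arctan2(q[1],q[0]))-90)
p=manip.camera('wrist')
f=p['frame'][:,:,::-1].astype(float)/255
cv2.imwrite('pics/g12.png',(np.clip(f**0.45*1.2,0,1)*255).astype(np.uint8))
mk(p,'pot',.103); mk(p,'grate',o['position'][2]-.0154)
print(px(p,[.6174,-.0852,.103]))
```

```text
t 21.4 pos [ 0.617  -0.1826  0.2185] rot [0.706 0.708 0.006 0.007] f [ 0.1  1.4 -0.7] g 9.3
jaw deg 0.18220505694124256
pot 20 circ [ 0.6163 -0.0853] 0.033 conf 0.67 [272.  18. 357. 110.]
pot pt [ 0.6193 -0.0848  0.    ] 0.85
grate 20 circ [ 0.6171 -0.1867] 0.0283 conf 0.61 [269. 197. 365. 296.]
grate pt [ 0.6194 -0.2689  0.    ] 0.73
[314.7  64.8]
```

View pics/g12.png

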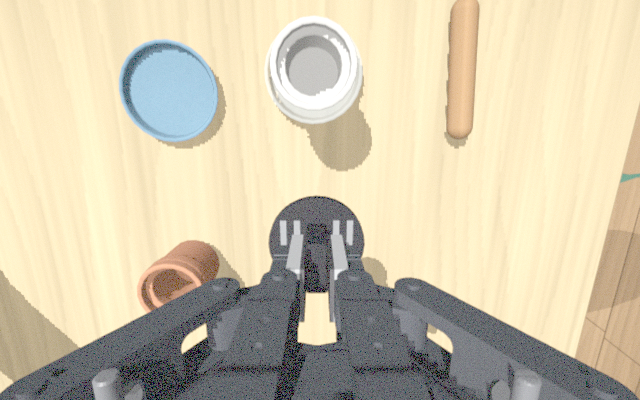

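The pot's rim is centred at (0.6163,-0.0853). The grate is held level, in line with the TCP, with its tab along y. I'll hover with the grate 8 mm toward +y, so that its far edge catches the rim and tips it.

Emit:
jog_arm(
  translation=[
    [0, 40, 0],
    [0, 80, 0],
    [0, 106, 0],
    [0, 106, -30],
    [0, 106, -60],
    [0, 106, -80],
    [0, 106, -87],
    [0, 106, -87],
    [0, 106, -87],
    [0, 106, -87],
  ],
  turn=[0, 0, 0, 0, 0, 0, 0, 0, 0, 0],
)

```text
clock: 22.48
position: [0.6185, -0.0734, 0.1338]
ee_rot: [0.704, 0.71, 0.007, 0.008]
ft_force: [-0.1, 0.2, -0.6]
grip_width: 0.109
```

Emit:
jog_arm(
  translation=[
    [-2, -3, -5],
    [-2, -3, -9],
    [-2, -3, -11],
    [-2, -3, -13],
    [-2, -3, -14],
    [-2, -3, -15],
    [-2, -3, -15],
  ],
  turn=[0, 0, 0, 0, 0, 0, 0],
)

```text
clock: 23.07
position: [0.6172, -0.0765, 0.1203]
ee_rot: [0.704, 0.71, 0.007, 0.009]
ft_force: [-2.9, -0.8, 9.4]
grip_width: 0.112
```

The edge has made contact with the rim. I'll press on down to tip it.

Emit:
jog_arm(
  translation=[
    [0, 0, -2],
    [0, 0, -3],
    [0, 0, -4],
    [0, 0, -5],
    [0, 0, -6],
    [0, 0, -6],
  ],
  turn=[0, 0, 0, 0, 0, 0],
)

```text
clock: 23.57
position: [0.6183, -0.0765, 0.1159]
ee_rot: [0.704, 0.71, 0.008, 0.01]
ft_force: [-0.3, -0.9, 7.3]
grip_width: 0.111
```

Run:
```python
from h import *
o=st()
p=manip.camera('wrist')
f=p['frame'][:,:,::-1].astype(float)/255
cv2.imwrite('pics/g13.png',(np.clip(f**0.45*1.2,0,1)*255).astype(np.uint8)[130:400,130:510])
mk(p,'grate',.11);mk(p,'pot',.103)
```

```text
t 23.57 pos [ 0.6183 -0.0765  0.1159] rot [0.704 0.71  0.008 0.01 ] f [-0.3 -0.9  7.3] g 9.5
grate 21 circ [ 0.619  -0.0749] 0.0276 conf 0.94 [269. 193. 365. 293.]
grate pt [ 0.6215 -0.112   0.    ] 0.91
pot 21 circ [ 0.6173 -0.0764] 0.0347 conf 0.57 [252. 176. 378. 305.]
```

Run:
```python
from h import *
o=manip.get_obs();P=o['position']
p=manip.camera('wrist'); T=px
def pred(th,s):
    th=np.radians(th); out=[]
    for y,z in((25,5-25),(25,-25)):   # top/bottom far edge rel pivot (grate y off -0.8)
        y=y-.8; yy=y*np.cos(th)-z*np.sin(th); zz=y*np.sin(th)+z*np.cos(th)
        out.append(px(p,[P[0],P[1]+yy/1e3,P[2]-.0179+.025+(zz+s)/1e3])[1])
    return out
for th in(0,5,10,15,20): print(th,pred(th,0),pred(th,4))
for n,f in(('g12',cv2.imread('pics/g12.png')),('now',(np.clip((p['frame'][:,:,::-1]/255.)**.45*1.2,0,1)*255))):
    g=f.astype(float).mean(2)[:,306:328].mean(1); print(n,g[180:225].round().astype(int))
    r=f.astype(float).mean(2); print(' slot col283', r[205:250,281:286].mean(1).round().astype(int));
```

```text
0 [np.float64(196.2), np.float64(193.7)] [np.float64(198.4), np.float64(195.7)]
5 [np.float64(194.1), np.float64(190.8)] [np.float64(196.3), np.float64(192.8)]
10 [np.float64(192.4), np.float64(188.2)] [np.float64(194.6), np.float64(190.2)]
15 [np.float64(191.2), np.float64(186.1)] [np.float64(193.3), np.float64(188.1)]
20 [np.float64(190.4), np.float64(184.5)] [np.float64(192.6), np.float64(186.5)]
g12 [233 233 232 233 233 233 233 232 233 232 232 232 233 232 232 217 147  79
  96 105 107 106 104 107 108 109 108 105 108 105 106 103 106 105 105 106
 108 107 103 103 106 105 108  97  81]
 slot col283 [231 222 202 173 148 119 114 110 102 105 107 106 108 109 112 162 208 213
 214 214 214 212 213 213 213 212 213 212 211 212 213 212 212 212 212 212
 212 213 213 202 149 101 106 108 107]
now [203 208 210 208 216 241 253 255 255 255 230 143  75  87  91 101 104 104
 101 103 101 104 101 103 103  99 103  99 104 100 104 101 105 103 105  97
 105 105  98  96  83  81  83  77  83]
 slot col283 [112 106  92 100 103 105 102 104 105  99 122 165 199 199 201 201 201 200
 201 202 202 202 204 204 203 206 206 208 207 206 207 206 207 208 206 206
 207 206 206 197 146 112 106 110  94]
```

The edge shift from row 195.7 to 190.7 fits a tilt of about 10° with no slip. I'll press slightly more, then bring it inward.

Emit:
jog_arm(
  translation=[
    [-1, 0, -2],
    [-1, 0, -3],
    [-1, 0, -4],
    [-1, 0, -4],
  ],
  turn=[0, 0, 0, 0],
)

```text
clock: 24.2
position: [0.6187, -0.0765, 0.1134]
ee_rot: [0.704, 0.71, 0.009, 0.012]
ft_force: [0.8, -1.9, 0.5]
grip_width: 0.11
```

```bash
cat > tilt.py <<'E'
from h import *
o=st();P=o['position']
p=manip.camera('wrist')
def pred(th,s):
    th=np.radians(th); y,z=24.2,-25
    yy=y*np.cos(th)-z*np.sin(th); zz=y*np.sin(th)+z*np.cos(th)
    return px(p,[P[0],P[1]+yy/1e3,P[2]-.0179+.025+(zz+s)/1e3])[1]
print([(th,pred(th,0)+2) for th in(-5,0,5,10,15,20)])
f=np.clip((p['frame'][:,:,::-1]/255.)**.45*1.2,0,1)*255
cv2.imwrite('pics/t%d.png'%p['shot'],f.astype(np.uint8)[130:400,130:510])
g=f.mean(2)[:,306:328].mean(1); r=np.where((g[160:215]<150))[0]; print('edge row',160+r[:3], g[170:200].round().astype(int))
mk(p,'grate',.1)
E
python3 tilt.py
```

```text
t 24.2 pos [ 0.6187 -0.0765  0.1134] rot [0.704 0.71  0.009 0.012] f [ 0.8 -1.9  0.5] g 9.4
[(-5, np.float64(199.0)), (0, np.float64(195.7)), (5, np.float64(192.9)), (10, np.float64(190.3)), (15, np.float64(188.3)), (20, np.float64(186.6))]
edge row [168 169 170] [136 153 171 181 182 183 188 194 202 206 208 228 250 255 255 255 255 255
 253 214 128  85  85  95 102 104 103  99 104 104]
grate 23 circ [ 0.6192 -0.0776] 0.0291 conf 0.75 [270. 191. 366. 293.]
grate pt [ 0.6235 -0.1095  0.    ] 0.87
```

Run:
```python
from h import *
im=[cv2.imread('pics/t23.png')]
im[0]=cv2.resize(im[0],None,fx=1.05,fy=1.05)
q=manip.camera('scene'); c=px(q,[.617,-.085,.08]).astype(int)
f=(np.clip((q['frame'][:,:,::-1]/255.)**.6*1.1,0,1)*255).astype(np.uint8)[c[1]-40:c[1]+40,c[0]-60:c[0]+60]
f=cv2.resize(f,None,fx=3.3,fy=3.3,interpolation=cv2.INTER_CUBIC)
H=max(im[0].shape[0],f.shape[0]); pad=lambda a:cv2.copyMakeBorder(a,0,H-a.shape[0],0,0,cv2.BORDER_CONSTANT)
o=np.hstack([pad(im[0]),pad(f)]);print(o.shape);cv2.imwrite('pics/last.png',o)
```

```text
(284, 795, 3)
```

View pics/last.png

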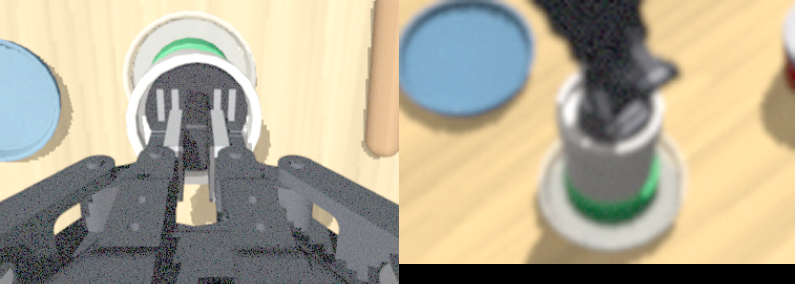

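The left view shows the tilted grate in the mouth with the white rim around it. The right view shows the pot still upright on the riser. I've now used all 16 views. Next is a numeric check of where the pot stands.

Run:
```python
from h import *
o=st()
p=manip.camera('wrist')
f=np.clip((p['frame']/255.)**.45*1.2,0,1)*255
g=f.mean(2)
# rim outer: white, from profile columns; several columns
hsv=cv2.cvtColor(p['frame'],cv2.COLOR_RGB2HSV)
print('col317 s',hsv[170:196,317,1],'v',hsv[170:196,317,2])
for r in (181,190): print(r,w(p,(317,r),.103))
white=(g>235)&(np.ptp(f,axis=2)<25)
ys,xs=np.where(white[160:320,200:440]); print('white ext',xs.min()+200,xs.max()+200,ys.min()+160,ys.max()+160)
for r in (230,240,250):
    x=np.where(white[r,200:440])[0]+200; print(r,x.min(),x.max(),[w(p,(x.min(),r),.103),w(p,(x.max(),r),.103)])
mk(p,'pot',.103);mk(p,'dish',.014)
for n in('top','scene'):
    q=manip.camera(n);print(n);mk(q,'pot',.103);mk(q,'dish',.014)
```

```text
t 24.4 pos [ 0.6178 -0.0773  0.1124] rot [0.704 0.71  0.008 0.011] f [-0.6 -2.7  5.3] g 9.4
col317 s [182 186 141  50  19  17  12  13  18  20   9  11  12  12   9  14  13  14
  10  16  27  91 166 139 146  31] v [147 147 141 112 105 106 110 114 113 117 138 179 198 194 189 186 182 178
 171 144  48  14  20  11   7  33]
181 [ 0.6181 -0.0446  0.103 ]
190 [ 0.6182 -0.049   0.103 ]
white ext 248 379 160 278
230 252 377 [array([ 0.5861, -0.0696,  0.103 ]), array([ 0.6485, -0.0697,  0.103 ])]
240 250 379 [array([ 0.5848, -0.0749,  0.103 ]), array([ 0.6499, -0.0751,  0.103 ])]
250 251 378 [array([ 0.5851, -0.0803,  0.103 ]), array([ 0.6497, -0.0806,  0.103 ])]
pot 25 circ [ 0.6171 -0.0746] 0.0348 conf 0.8 [253. 174. 377. 302.]
dish 25 circ [ 0.617  -0.0823] 0.0499 conf 0.79 [247. 137. 376. 223.]
top
dish 26 circ [ 0.6088 -0.0526] 0.0336 conf 0.72 [345. 190. 354. 220.]
dish pt [ 0.6211 -0.0884  0.    ] 0.59
scene
pot 27 circ [ 0.6307 -0.0938] 0.045 conf 0.92 [270. 211. 303. 244.]
pot 27 circ [ 0.6225 -0.0746] 0.0248 conf 0.43 [274. 212. 301. 229.]
pot pt [ 0.6111 -0.0769  0.    ] 0.73
dish 27 circ [ 0.6204 -0.0823] 0.0514 conf 0.96 [263. 226. 305. 261.]
dish pt [ 0.6179 -0.0851  0.    ] 0.66
```

The pot and riser slid about 7 mm toward +y in the dish, to y ≈ −0.0776. That is within tolerance, and the pot is still seated. I'll raise slightly, move the tilted disc to the pot's centre, then lower.

Emit:
jog_arm(
  translation=[
    [0, 0, 2],
    [0, 0, 3],
    [0, -2, 3],
    [0, -4, 3],
    [0, -6, 3],
    [0, -6, 3],
  ],
  turn=[0, 0, 0, 0, 0, 0],
)

```text
clock: 25.65
position: [0.6176, -0.084, 0.115]
ee_rot: [0.705, 0.709, 0.008, 0.011]
ft_force: [0.5, 0.4, -4.1]
grip_width: 0.111
```

```bash
cat >> tilt.py <<'E'
hsv=cv2.cvtColor(p['frame'],cv2.COLOR_RGB2HSV); print('v',list(hsv[165:205,317,2]),'s',list(hsv[165:190,317,1]))
print([(r,w(p,(317,r),.103)[1]) for r in(170,180,190)])
E
python3 tilt.py
```

```text
t 25.65 pos [ 0.6176 -0.084   0.115 ] rot [0.705 0.709 0.008 0.011] f [ 0.5  0.4 -4.1] g 9.5
[(-5, np.float64(198.9)), (0, np.float64(195.7)), (5, np.float64(192.8)), (10, np.float64(190.3)), (15, np.float64(188.2)), (20, np.float64(186.6))]
edge row [160 161 162] [182 191 198 200 202 204 208 212 213 210 224 246 255 255 255 255 255 255
 253 239 177  94  74  99 102 106 102 103 102 104]
grate 28 circ [ 0.6179 -0.0859] 0.0293 conf 0.96 [270. 190. 366. 292.]
grate pt [ 0.6214 -0.1182  0.    ] 0.82
v [np.uint8(145), np.uint8(148), np.uint8(143), np.uint8(142), np.uint8(141), np.uint8(137), np.uint8(124), np.uint8(101), np.uint8(105), np.uint8(102), np.uint8(109), np.uint8(115), np.uint8(117), np.uint8(115), np.uint8(121), np.uint8(155), np.uint8(195), np.uint8(197), np.uint8(192), np.uint8(186), np.uint8(183), np.uint8(176), np.uint8(176), np.uint8(161), np.uint8(100), np.uint8(38), np.uint8(16), np.uint8(13), np.uint8(26), np.uint8(21), np.uint8(27), np.uint8(25), np.uint8(30), np.uint8(10), np.uint8(28), np.uint8(35), np.uint8(25), np.uint8(27), np.uint8(24), np.uint8(27)] s [np.uint8(186), np.uint8(174), np.uint8(184), np.uint8(185), np.uint8(190), np.uint8(177), np.uint8(109), np.uint8(10), np.uint8(17), np.uint8(10), np.uint8(14), np.uint8(13), np.uint8(15), np.uint8(13), np.uint8(13), np.uint8(15), np.uint8(12), np.uint8(10), np.uint8(11), np.uint8(11), np.uint8(13), np.uint8(12), np.uint8(14), np.uint8(14), np.uint8(13)]
[(170, np.float64(-0.0464)), (180, np.float64(-0.0513)), (190, np.float64(-0.0563))]
```

The pot came along by 6 mm and the wrist carries about 3.5 N extra, so the tilted disc has wedged lightly in the mouth. The pot is now back at y ≈ −0.084. Lowering straight down should unwedge the disc and flatten it.

Emit:
jog_arm(
  translation=[
    [0, 0, -1],
    [0, 0, -2],
    [0, 0, -3],
    [0, 0, -4],
    [0, 0, -5],
    [0, 0, -6],
    [0, 0, -6],
  ],
  turn=[0, 0, 0, 0, 0, 0, 0],
)

```text
clock: 26.38
position: [0.619, -0.0842, 0.1114]
ee_rot: [0.705, 0.709, 0.009, 0.013]
ft_force: [-2.3, -2.1, 10.2]
grip_width: 0.113
```

```bash
python3 tilt.py|cut -c1-420
```

```text
t 26.38 pos [ 0.619  -0.0842  0.1114] rot [0.705 0.709 0.009 0.013] f [-2.3 -2.1 10.2] g 9.7
[(-5, np.float64(198.8)), (0, np.float64(195.6)), (5, np.float64(192.7)), (10, np.float64(190.2)), (15, np.float64(188.1)), (20, np.float64(186.5))]
edge row [160 161 192] [199 202 204 203 205 207 211 215 216 213 213 227 248 255 255 255 255 255
 254 252 238 178 101  97  95 102 102 103 104 100]
grate 29 circ [ 0.6188 -0.0848] 0.0283 conf 0.8 [272. 191. 363. 294.]
grate pt [ 0.6215 -0.1192  0.    ] 0.8
v [np.uint8(145), np.uint8(143), np.uint8(143), np.uint8(138), np.uint8(122), np.uint8(109), np.uint8(109), np.uint8(105), np.uint8(106), np.uint8(107), np.uint8(110), np.uint8(123), np.uint8(122), np.uint8(119), np.uint8(116), np.uint8(123), np.uint8(159), np.uint8(194), np.uint8(193), np.uint8(190), np.uint8(186), np.uint8(182), np.uint8(177), np.uint8(174), np.uint8(163), np.uint8(103), np.uint8(39), np.uint8(7), 
[(170, np.float64(-0.0459)), (180, np.float64(-0.0507)), (190, np.float64(-0.0556))]
```

Emit:
jog_arm(
  translation=[
    [-1, 0, -2],
    [-1, 0, -3],
    [-1, 0, -4],
    [-1, 0, -5],
    [-1, 0, -5],
    [-1, 0, -5],
  ],
  turn=[0, 0, 0, 0, 0, 0],
)

```text
clock: 27.03
position: [0.62, -0.0854, 0.1106]
ee_rot: [0.705, 0.709, 0.01, 0.015]
ft_force: [-6.5, -2.6, 25.9]
grip_width: 0.11
```

```bash
python3 tilt.py|cut -c1-420
```

```text
t 27.03 pos [ 0.62   -0.0854  0.1106] rot [0.705 0.709 0.01  0.015] f [-6.5 -2.6 25.9] g 9.4
[(-5, np.float64(198.8)), (0, np.float64(195.6)), (5, np.float64(192.7)), (10, np.float64(190.2)), (15, np.float64(188.1)), (20, np.float64(186.5))]
edge row [160 192 193] [201 203 203 203 206 208 211 215 219 215 213 218 236 252 255 255 255 255
 255 254 249 219 147  97  96 104  98 104 100 104]
grate 30 circ [ 0.6197 -0.0864] 0.0285 conf 0.71 [266. 192. 363. 295.]
grate 30 circ [ 0.6156 -0.0557] 0.0196 conf 0.35 [263. 158. 348. 198.]
grate pt [ 0.6247 -0.1208  0.    ] 0.97
grate pt [ 0.4692 -0.1015  0.    ] 0.58
v [np.uint8(140), np.uint8(143), np.uint8(135), np.uint8(113), np.uint8(108), np.uint8(107), np.uint8(110), np.uint8(107), np.uint8(108), np.uint8(111), np.uint8(112), np.uint8(117), np.uint8(121), np.uint8(124), np.uint8(117), np.uint8(118), np.uint8(132), np.uint8(168), np.uint8(195), np.uint8(189), np.uint8(185), np.uint8(182), np.uint8(178), np.uint8(175), np.uint8(172), np.uint8(156), np.uint8(63), np.uint8(23),
[(170, np.float64(-0.047)), (180, np.float64(-0.0518)), (190, np.float64(-0.0567))]
```

A force of 26 N at TCP 0.1106 matches the flat-on-ledge height (0.1109). I'll ease off and release.

Emit:
jog_arm(
  translation=[
    [-1, 0, 1],
    [-2, 0, 2],
    [-2, 0, 2],
  ],
  turn=[0, 0, 0],
)

```text
clock: 27.43
position: [0.6178, -0.0853, 0.1125]
ee_rot: [0.705, 0.709, 0.01, 0.015]
ft_force: [0.4, 0.5, -2.9]
grip_width: 0.111
```

Emit:
jog_arm(
  translation=[
    [0, 0, 0],
    [0, 0, 0],
    [0, 0, 0],
    [0, 0, 0],
    [0, 0, 20],
    [0, 0, 60],
    [0, 0, 95],
    [0, -30, 105],
    [0, -70, 105],
    [0, -100, 105],
    [0, -100, 105],
  ],
  turn=[0, 0, 0, 0, 0, 0, 0, 0, 0, 0, 0],
  grip=34,
)

```text
clock: 28.35
position: [0.6165, -0.1942, 0.2171]
ee_rot: [0.708, 0.706, 0.008, 0.016]
ft_force: [0.3, -1.0, -1.0]
grip_width: 0.393
```

```bash
cat > chk.py <<'E'
from h import *
o=st()
p=manip.camera('wrist'); mk(p,'pot',.103); mk(p,'grate',.098); mk(p,'dish',.014)
f=p['frame'];c=px(p,[.617,-.085,.103]).astype(int);print(c)
hsv=cv2.cvtColor(f,cv2.COLOR_RGB2HSV).astype(int)
y0=max(c[1]-60,0);sub=hsv[y0:c[1]+60,c[0]-60:c[0]+60]
gr=(sub[...,2]<70)&(sub[...,1]<255)
wh=(sub[...,1]<45)&(sub[...,2]>120)
n,l,s,ce=cv2.connectedComponentsWithStats(gr.astype(np.uint8))
for i in range(1,n):
    if s[i,4]>300: 
        print('dark',s[i]+[c[0]-60,y0,0,0,0])
        ctr,_=cv2.findContours((l==i).astype(np.uint8),cv2.RETR_EXTERNAL,cv2.CHAIN_APPROX_NONE)
        h=cv2.convexHull(ctr[0])[:,0]+[c[0]-60,y0]
        (cc,r)=cv2.minEnclosingCircle(np.array([w(p,q,.098)[:2] for q in h.astype(float)],np.float32)); print('grate?',np.round(cc,4),r)
        print('ell',cv2.fitEllipse(h.astype(np.float32)))
        a=(255*(p['frame'][y0:c[1]+60,c[0]-60:c[0]+60,1]/255.)**.5).astype(int)
        print('\n'.join(''.join(' .:-=+*#%@'[min(9,v//26)] for v in row[::2]) for row in a[::4]))
E
python3 chk.py
```

```text
t 28.35 pos [ 0.6165 -0.1942  0.2171] rot [0.708 0.706 0.008 0.016] f [ 0.3 -1.  -1. ] g 33.6
pot 31 circ [ 0.6166 -0.0865] 0.033 conf 0.89 [266.   0. 354.  95.]
grate 31 circ [ 0.617 -0.082] 0.0256 conf 0.58 [278.   4. 348.  79.]
grate pt [ 0.6178 -0.0682  0.    ] 0.67
dish 31 circ [ 0.6169 -0.0827] 0.0494 conf 0.86 [258.  28. 360. 113.]
[311  45]
dark [ 272    3   74   76 3416]
grate? [ 0.6155 -0.0806] 0.027281271293759346
ell ((309.5604248046875, 40.3636360168457), (72.47209930419922, 74.73046112060547), 159.25987243652344)
#####################%%%%%########%%%%####################*#
#################%%%%###*+==-::-=++*#####%################*#
###############%%%##*=:-.:::::.-:-:::-=*#%%%################
#############%%%#*=--:-:-:::-:-:-- ::-.-:=#%#%##############
############%%#*=--:--:---::::-::-::::.::::+#%%#############
###########%%#+=::::----::----:-::---::-:--:-*%#############
##########%%#+=-:=*+::+*+:-::.-.:-:-+*=-:++=:-*%%###########
#########%%#+==:-=*+::+*+::--::-: .-+*=::+*=-:=*%###########
#########%#*=+-::=**--=*+:--::.:: .:+*=-:**=:--+*%##########
########%%#=++:-:-
[... 379 characters left out ...]
:::  -=-:-+*-:+*#%%#**#*#####
#######+**%%#+%%#=::::--:::::::.:.::::. ::--+*#%%#**##+#####
#*#####+=##%%##%%%*=::-.:-::... :.  .:::--+**%#%##**#*+#####
########+*#*%%%#%%%%*+-.:-:::::. ..:.:.=+####%%#*#**#++#####
########*+*###%%##%%%%##+=--:-: :.--=+**#%%%%%#*#**#*=+#####
#########++###*#%%%##%%%%%%###%*+++++++*#%%%#*##**#*+++#####
##########*+*###**#%%%%##%%%%%%*+++***%%%##*###**#*++#######
###########****####*###%%%%%%%%%%%%%%###*#####*##*+++*######
###########*#*+*#######*+*########*++*######*##*+++++#######
############+*#****############*##########*###+++++++#######
#############*++##*****###############***##*++++++++++*#####
################+++*###*************###**++++++++++++++*####
```

Emit:
jog_arm(
  translation=[
    [0, 30, -5],
    [0, 60, -10],
    [0, 80, -15],
    [0, 80, -15],
    [0, 80, -15],
  ],
  turn=[0, 0, 0, 0, 0],
)

```text
clock: 29.12
position: [0.618, -0.1013, 0.2026]
ee_rot: [0.703, 0.711, 0.01, 0.015]
ft_force: [0.7, -0.5, -0.5]
grip_width: 0.398
```

```bash
cat > chk2.py <<'E'
from h import *
from scipy.optimize import least_squares
o=st()
p=manip.camera('wrist'); mk(p,'pot',.103)
c=px(p,[.617,-.086,.1]).astype(int);y0=max(c[1]-60,0);x0=c[0]-60
a=(255*(p['frame'][y0:c[1]+60,x0:c[0]+60,1]/255.)**.5).astype(int)
print(x0,y0);print('\n'.join(''.join(' .:-=+*#%@'[min(9,v//26)] for v in row[::2]) for row in a[::4]))
for r in manip.outline_of(p,'grate')[:1]: print(r['extent'])
t=np.linspace(0,2*np.pi,90)
for cy,z,th in((-.0865,.093,0),(-.0835,.093,0),(-.081,.097,8),(-.0835,.096,8),(-.0835,.098,12)):
    T=np.radians(th);pts=[]
    for h in(0,.005):
        for k in t:
            x,y=.025*np.cos(k),.025*np.sin(k); pts.append(px(p,[.6168+x,cy+y*np.cos(T)-h*np.sin(T),z+y*np.sin(T)+h*np.cos(T)]))
    pts=np.array(pts);
    tab=px(p,[.6168,cy-.033*np.sin(T),z+.033*np.cos(T)])
    s=[px(p,[.6168+xx,cy+y*np.cos(T)-.005*np.sin(T),z+y*np.sin(T)+.005*np.cos(T)]) for xx in(-.018,) for y in(-.0143,.0143)]
    print(cy,z,th,'ext',pts.min(0),pts.max(0),'tabtop',tab,'slot',s)
E
python3 chk2.py
```

```text
t 29.12 pos [ 0.618  -0.1013  0.2026] rot [0.703 0.711 0.01  0.015] f [ 0.7 -0.5 -0.5] g 34.0
pot 32 circ [ 0.6168 -0.0851] 0.0335 conf 0.62 [270. 132. 353. 217.]
250 116
###############%##****################*+**##################
###############**+*######################***################
#############*+*############################*+*#############
############++##########***+**++++**##########*+############
##########*+*########**#####******###*+*#######***##########
#########*+*#######*####%%%%%%%%%%%%##****#######**#########
#########+*######*##%%%%#####****####%%%%#**######*#########
########*+#######%%%##+-::--:-::---.:-*#%%%%######**########
########++#####%%##=::::::.-.-:::::::---:=#%%%*###**########
#######*+*###%%##+-::::.::-::-:::::-:-::::.=#%%#*##*########
########+*##%%#++:-==--==-:::::::-::-=-::==-.+%%##***#+#####
########*+#%%#++::=*+::**=-:::: -:::=*+::**=: +%%#**#*+#####
########*+%%#++=:--**::+*=:::::::::-+*+::**-::=*%%#*#*+#####
##########%%*++--.-**- +*=::: -:.:::=*=::**-::-+#%#*#+######
#########%%#+++:---**:.+*=::::::--::=*=:-**-:::+*%##++######
#########%%#=+
[... 834 characters left out ...]
+*###
#################################++====++++++++++++++++#####
[281.9, 140.9, 343.0, 200.9]
-0.0865 0.093 0 ext [278.  143.1] [342.4 207. ] tabtop [311.  184.6] slot [array([287.3, 194. ]), array([286.8, 157.8])]
-0.0835 0.093 0 ext [277.9 139.2] [342.5 203.4] tabtop [311.  180.4] slot [array([287.2, 190.3]), array([286.8, 153.8])]
-0.081 0.097 8 ext [277.4 137.1] [343.2 201.1] tabtop [311.1 184.6] slot [array([287.1, 188.5]), array([286.3, 152.7])]
-0.0835 0.096 8 ext [277.6 140.3] [342.9 203.7] tabtop [311.  187.8] slot [array([287.2, 191.3]), array([286.4, 155.9])]
-0.0835 0.098 12 ext [277.4 141.3] [343.2 203.9] tabtop [311.1 191.6] slot [array([287.1, 191.8]), array([286.2, 157.2])]
```

```bash
cat > slots.py <<'E'
import sys,pickle
from h import *
st(); ps=[manip.camera('wrist') for _ in range(5)]
f=np.mean([p['frame'].astype(float).mean(2) for p in ps],0); p=ps[-1]
g=255*(f/255)**.5
c=px(p,[.617,-.084,.098]); u0,v0=int(c[0])-40,max(int(c[1])-45,0)
s=g[v0:v0+90,u0:u0+80]
# slot columns: brightest narrow columns inside the disc
prof=g[int(c[1])-12:int(c[1])+12,u0:u0+80].mean(0); print(u0,prof.round().astype(int))
pickle.dump((g,p['mtx'],p['pose']),open('v%s.pkl'%sys.argv[1],'wb'))
b=cv2.resize(s,None,fx=1.5,fy=.75,interpolation=cv2.INTER_AREA)
b=np.clip((b-30)/(140-30),0,.999)
print(v0);print('\n'.join(''.join(' .,:;-=+*oO#%@'[int(v*14)] for v in r) for r in b))
E
python3 slots.py A
```

```text
t 29.32 pos [ 0.6181 -0.1049  0.2027] rot [0.705 0.709 0.01  0.016] f [-1.6 -0.9 -0.1] g 33.6
270 [213 210 205 181 147 144 148 158 163 139 111  93  82  76  72  73  98 149
 161 162 154 109  76  72  71  91 147 161 162 159 114  76  70  71  71  71
  72  71  71  73  70  72  70  70  68  67  58  44  52  54  57  74 125 141
 151 160 117  78  71  73  84 136 159 162 161 123  82  73  71  74  76  87
 113 149 169 169 190 211 212 210]
124
@@@@@@@@@@@@@@@@@@@@@@@@@@@@@@@@@@@@@@@@@@@@@@@@@@@@@@@@@@@@%%%@%%%%%@@@@@@@@@@@@@@@@@@@@@@@@@@@@@@@@@@@@@@@@@@@@@@@@@@@
@@@@@@@@@@@@@@@@@@@@@@@@@@@@@@@@@@@@@@@@@@@@@@@@@@@@@@@@@@@@@@@@@@@@@@@@@@@@@@@@@@@@@@@@@@@@@@@@@@@@@@@@@@@@@@@@@@@@@@@@
@@@@@@@@@@@@@@@@@@@@@@@@@@@@@@@@@@@@@@@@@@@@@@@@@@@@@@@@@@@@@@@@@@@@@@@@@@@@@@%@@@@@@@@@@@@@@@@@@@@@@@@@@@@@@@@@@@@@@@@@
@@@@@@@@@@@@@@@@@@@@@@@@@@@@@@@@@@@@@@@@@@@@@@@@@@@@@@@@@@@@@@@@@@@@@@@@@@@@@@@@@%%%@@@@@@@@@@@@@@@@@@@@@@@@@@@@@@@@@@@@
@@@@@@@@@@@@@@@@@@@@@@@@@@@@@@@@@@@@@@@@@@@@@@@@@@@@@@@@@@@@@@@@@@@@@@@@@@@@@@@@@@@@@@@@@@@@@@@@@@@@@@@@@@@@@@@@@@@@@@@@
@@@@@@@@@@@@@@@@@@@@@@@@@@@@@@@@@@@@@@@@@@@@@@@@@@@@@@@@@@@@@@@@@@@
[... 6855 characters left out ...]
@@@@@@@@@@@@@@@@@@@@@@@@@@@@@@@@@@@@@@@@@@@@@@@@@@@@@@@@@@@@@@@@@@@@@@@@@%%@@@@@@@@@@@@@@@@@@@@
@@@@@@@@@@@@@@@@@@@@@@@@@@@@@@@@@@@@@@@@@@@@@@@@@@@@@@@@@@@@@@@@@@@@@@@@@@@@@@@@@@@@@@@@@@@@@@@%%%%@@@@@@@@@@@@%%@@@@@@@
@@@@@@@@@@@@@@@@@@@@@@@@@@@@@@@@@@@@@@@@@@@@@@@@@@@@@@@@@@@@@@@@@@@@@@@@@@@@@@@@@@@@@@@@@@%%%%%@@@@%%@@@@@@@@@@@@@@@@@@@
@@@@@@@@@@@@@@@@@@@@@@@@@@@@@@@@@@@@@@@@@@@@@@@@@@@@@@@@@@@@@@@@@@@@@@@@@@@@@@@@@@@@@@%%%%%%%%%@@@%@@@@@@@@@@@@%%@@@@@@@
@@@@@@@@@@@@@@@@@@@@@@@@@@@@@@@@@@@@@@@@@@@@@@@@@@@@@@@@@@@@@@@@@@@@@@@@@@@@@@%%%###%%%%%%%%%%%@%@@%%%@@@@@@@@@@@@@@@%@@
@@@@@@@@@@@@@@@@@@@@@@@@@@@@@@@@@@@@@@@@@@@@@@@@@@@@@@@@@@@@@@@@@@@@@@@@@@%%%%%%%%%%%%%%%%%%%%@@@@@%@@@@@@@@@@@@@@@@@@@@
```

Emit:
jog_arm(
  translation=[
    [0, -40, 0],
    [0, -80, 0],
    [0, -92, 0],
    [0, -92, 0],
    [0, -92, 0],
  ],
  turn=[0, 0, 0, 0, 0],
)

```text
clock: 29.98
position: [0.6177, -0.1975, 0.2024]
ee_rot: [0.705, 0.709, 0.01, 0.015]
ft_force: [0.4, 0.3, 0.3]
grip_width: 0.397
```

```bash
python3 slots.py B
```

```text
t 29.98 pos [ 0.6177 -0.1975  0.2024] rot [0.705 0.709 0.01  0.015] f [0.4 0.3 0.3] g 33.9
270 [136 133 147 154 163 153 127 105  91  80  76  75  73  75 112 156 161 161
 158 116  79  73  74  73 106 156 161 161 160 119  80  74  68  73  76  77
  75  76  76  75  74  74  73  74  72  73  68  55  45  49  53  56  60  94
 135 142 154 158 113  75  75  71  73 105 157 161 160 159 118  79  73  74
  73  74  77  85 109 149 159 161]
0
@@@@@@@@@@@@@@@@@@@@@@@@@@@@@@@@@@@@@%O++=-----=---------=--;;----=------------==*O#@@@@@@@@@@@@@@@@@@@@@@@@@@@@@@@@@@@@
@@@@@@@@@@@@@@@@@@@@@@@@@@@@@@@@@%#o*+==--------=----------=-----------------;=---==+o#@@@@@@@@@@@@@@@@@@@@@@@@@@@@@@@@@
@@@@@@@@@@@@@@@@@@@@@@@@@@@@@%#Oo+==---=--==-;-----------=--;-------=-----------------=*o#@@@@@@@@@@@@@@@@@@@@@@@@@@@@@@
@@@@@@@@@@@@@@@@@@@@@@@@@@#***+==---=----;=-----------------=-;=--=----------=--------;;;-+*o%@@@@@@@@@@@@@@@@@@@@@@@@@@
@@@@@@@@@@@@@@@@@@@@@@@@Oo*+=------==-------=------------;-----------------------------------=*O@@@@@@@@@@@@@@@@@@@@@@@@
@@@@@@@@@@@@@@@@@@@@@%#o*+===----;-----;-------;------;----=-----=---=-;
[... 6850 characters left out ...]
@@@@@@@@@@@@@@@@@@@@@@@@@@@@@@@@@@@@@@@@@@@@@@@@@@@@@@@@@@@@@@@@@@@@@@@@@@@@@@@@@@@@@@@@@@@@@@@
@@@@@@@@@@@@@@@@@@@@@@@@@@@@@@@@@@@@@@@@@@@@@@@@@@@@@@@@@@@@@@@@@@@@@@@@@@@@@@@@@@@@@@@@@@@@@@@@@@@@@@@@@@@@@@@@@@@@@@@@
@@@@@@@@@@@@@@@@@@@@@@@@@@@@@@@@@@@@@@@@@@@@@@@@@@@@@@@@@@@@@@@@@@@@@@@@@@@@@@@@@@@@@@@@@@@@@@@@@@@@@@@@@@@@@@@@@@@@@@@@
@@@@@@@@@@@@@@@@@@@@@@@@@@@@@@@@@@@@@@@@@@@@@@@@@@@@@@@@@@@@@@@@@@@@@@@@@@@@@@@@@@@@@@@@@@@@@@@@@@@@@@@@@@@@@@@@@@@@@@@@
@@@@@@@@@@@@@@@@@@@@@@@@@@@@@@@@@@@@@@@@@@@@@@@@@@@@@@@@@@@@@@@@@@@@@@@@@@@@@@@@@@@@@@@@@@@@@@@@@@@@@@@@@@@@@@@@@@@@@@@@
@@@@@@@@@@@@@@@@@@@@@@@@@@@@@@@@@@@@@@@@@@@@@@@@@@@@@@@@@@@@@@@@@@@@@@@@@@@@@@@@@@@@@@@@@@@@@@@@@@@@@@@@@@@@@@@@@@@@@@@@
```

Run:
```python
from h import *
import pickle
from scipy.optimize import least_squares
V={}
for n in 'AB':
    g,m,po=pickle.load(open(f'v{n}.pkl','rb')); V[n]=dict(mtx=m,pose=po)
    for cols in((287,289),) if n=='A' else ((285,288),):
        print(n,g[:,cols[0]:cols[1]].mean(1)[(140 if n=='A' else 5):(195 if n=='A' else 70)].round().astype(int))
def P(v,x,y,z,q):
    cy,cz,th=q[:3]; T=np.radians(th)
    return px(v,[.617+x,cy+y*np.cos(T)-z*np.sin(T),cz+y*np.sin(T)+z*np.cos(T)])[1]
obs=[('A',0,.012,.005,153.3),('A',0,.012,.033,166.5),('B',0,-.012,.033,60.),('B',0,-.012,.005,71.)]
sl=[('A',-.018,1,151.),('A',-.018,-1,183.6),('B',-.018,1,12.),('B',-.018,-1,59.6)]
def res(q): return [P(V[v],x,y,z,q)-r for v,x,y,z,r in obs]+[P(V[v],x,s*q[3],.005,q)-r for v,x,s,r in sl]
for th0 in(0,12):
    s=least_squares(res,[-.084,.095,th0,.0143],x_scale=[.001,.001,1,.001],diff_step=1e-3)
    print(s.x.round(4),np.round(s.fun,1))
for th in(-5,0,4,8,12):
    s=least_squares(lambda a:res([a[0],a[1],th,a[2]]),[-.084,.095,.0143],x_scale=[.001,.001,.001],diff_step=1e-3); print(th,s.x.round(4),round(s.cost,2),np.round(s.fun,1))
```

```text
A [204 195 173 131  91  76  71  74  73  71  77 116 154 162 161 160 161 160
 161 161 160 161 160 160 159 160 160 160 160 160 158 154 153 152 153 149
 144 144 144 144 143 143 136 120  83  81 103 135 178 209 211 210 210 210
 210]
B [125 106  91  83  77  74  77  81  95  98 101 114 130 153 160 161 160 160
 160 160 160 161 160 160 160 160 160 160 159 159 160 161 160 161 160 160
 161 160 160 160 159 159 160 159 159 158 157 155 155 153 149 142 139 131
 121  96  88  96 110 127 143 159 183 204 212]
[-0.0848  0.0871  0.      0.0143] [ 0.3 -7.2 -3.6 -8.8 -0.4  2.8  9.4  5.6]
[-0.0823  0.089  11.884   0.0144] [ -0.5   0.1   3.4 -11.3  -1.3   0.4   5.5   3.3]
-5 [-0.0864  0.089   0.0165] 201.84 [ 2.  -8.8 -6.5 -7.7 -1.6  7.8  7.7  9.9]
0 [-0.0848  0.0871  0.0143] 135.02 [ 0.3 -7.2 -3.6 -8.8 -0.4  2.8  9.4  5.6]
4 [-0.0841  0.095   0.0142] 98.37 [  1.5  -2.8  -2.5 -10.7   0.9   4.3   5.8   3.6]
8 [-0.0834  0.0943  0.0143] 86.48 [  1.2  -0.3   0.6 -11.    0.5   3.4   5.1   3.5]
12 [-0.082   0.0894  0.0144] 91.42 [ -0.8  -0.1   2.9 -11.8  -1.5   0.1   5.    2.7]
```

Tracing the tab's end face against the slots, in views taken from both sides, gives about 10–12° of tilt. So the grate is still jammed slanted, with its +y edge up. The fix is to turn the jaws 90° and squeeze the tab across its 24 mm ends. The parallel pads will stand it upright and so level the disc.

Emit:
jog_arm(
  translation=[
    [0, 30, 0],
    [0, 60, 0],
    [0, 90, 0],
    [0, 111, 0],
    [0, 111, 0],
    [0, 111, 0],
    [0, 111, 0],
    [0, 111, 0],
    [0, 111, 0],
    [0, 111, 0],
    [0, 111, 0],
    [0, 111, 0],
  ],
  turn=[7, 14, 21, 28, 35, 42, 49, 56, 63, 70, 77, 84],
  grip=46,
  grip_force=30,
)

```text
clock: 31.23
position: [0.6182, -0.0832, 0.203]
ee_rot: [0.045, 0.999, 0.018, 0.005]
ft_force: [0.0, -0.3, 0.2]
grip_width: 0.541
```

Emit:
jog_arm(
  translation=[
    [0, 0, 0],
    [0, 0, -20],
    [0, 0, -40],
    [0, 0, -50],
    [0, 0, -50],
    [0, 0, -50],
  ],
  turn=[6, 6, 6, 6, 6, 6],
)

```text
clock: 31.73
position: [0.6182, -0.0827, 0.1532]
ee_rot: [-0.008, 1.0, 0.018, 0.004]
ft_force: [0.2, 0.4, 0.9]
grip_width: 0.543
```

Run:
```python
from h import *
o=st();q=o['ee_rot'];print('jaw',2*np.degrees(np.arctan2(q[1],q[0]))-90,o['joint_pos'].round(2))
from scipy.spatial.transform import Rotation as R
print(R.from_quat(q).as_matrix().round(3))
p=manip.camera('wrist');mk(p,'pot',.103);mk(p,'grate',.1)
```

```text
t 31.73 pos [ 0.6182 -0.0827  0.1532] rot [-0.008  1.     0.018  0.004] f [0.2 0.4 0.9] g 46.4
jaw 90.9329603090741 [ 0.71  0.52 -0.85  1.53  0.36  1.26  1.41]
[[-1.    -0.016  0.007]
 [-0.016  0.999  0.036]
 [-0.008  0.036 -0.999]]
pot 43 circ [ 0.6136 -0.0854] 0.035 conf 0.73 [259. 156. 358. 259.]
pot pt [ 0.6218 -0.0832  0.    ] 0.66
pot pt [ 0.479  -0.2903  0.    ] 0.66
grate 43 circ [ 0.6171 -0.0821] 0.026 conf 0.92 [275. 178. 352. 251.]
grate pt [ 0.6479 -0.0759  0.    ] 0.62
grate pt [ 0.62   -0.0841  0.    ] 0.38
```

Emit:
jog_arm(
  translation=[
    [-1, -3, -12],
    [-1, -3, -25],
    [-1, -3, -35],
    [-1, -3, -39],
    [-1, -3, -40],
    [-1, -3, -40],
  ],
  turn=[0, 0, 0, 0, 0, 0],
)

```text
clock: 32.48
position: [0.6175, -0.0859, 0.1135]
ee_rot: [-0.008, 1.0, 0.018, 0.004]
ft_force: [0.3, -0.2, -0.3]
grip_width: 0.538
```

Emit:
jog_arm(
  translation=[
    [0, 0, 0],
    [0, 0, 0],
    [0, 0, 0],
    [0, 0, 0],
    [0, 0, 0],
    [0, 0, 0],
  ],
  turn=[0, 0, 0, 0, 0, 0],
  grip=15,
  grip_force=30,
)

```text
clock: 32.98
position: [0.6178, -0.086, 0.1139]
ee_rot: [-0.008, 1.0, 0.018, 0.005]
ft_force: [-0.5, -0.6, 3.4]
grip_width: 0.278
```

The opening of 23.7 mm means the pads are square on the tab's ends. I'll press down gently.

Emit:
jog_arm(
  translation=[
    [0, 0, -1],
    [0, 0, -2],
    [0, 0, -3],
    [0, 0, -4],
    [0, 0, -4],
  ],
  turn=[0, 0, 0, 0, 0],
)

```text
clock: 33.4
position: [0.6193, -0.0858, 0.1132]
ee_rot: [-0.008, 1.0, 0.017, 0.006]
ft_force: [-7.5, -0.1, 25.2]
grip_width: 0.279
```

Emit:
jog_arm(
  translation=[
    [-1, 0, 1],
    [-2, 0, 1],
    [-2, 0, 1],
  ],
  turn=[0, 0, 0],
)

```text
clock: 33.65
position: [0.6167, -0.0858, 0.1136]
ee_rot: [-0.008, 1.0, 0.017, 0.006]
ft_force: [-0.0, -0.2, 2.0]
grip_width: 0.28
```

Emit:
jog_arm(
  translation=[
    [0, 0, 0],
    [0, 0, 0],
    [0, 0, 0],
    [0, 0, 10],
    [0, 0, 40],
    [0, 0, 75],
    [0, 0, 90],
    [0, -20, 90],
    [0, -20, 90],
  ],
  turn=[0, 0, 0, 0, 0, 0, 0, 0, 0],
  grip=46,
)

```text
clock: 34.4
position: [0.6174, -0.1094, 0.2055]
ee_rot: [-0.006, 1.0, 0.016, 0.007]
ft_force: [0.6, -1.8, -1.0]
grip_width: 0.538
```

Emit:
jog_arm(
  translation=[
    [0, -30, 0],
    [0, -60, 0],
    [0, -90, 0],
    [0, -90, 0],
    [0, -90, 0],
    [0, -90, 0],
    [0, -90, 0],
    [0, -90, 0],
    [0, -90, 0],
    [0, -90, 0],
    [0, -90, 0],
    [0, -90, 0],
  ],
  turn=[-7, -14, -21, -28, -35, -42, -49, -56, -63, -70, -77, -84],
)

```text
clock: 35.4
position: [0.6172, -0.1992, 0.2055]
ee_rot: [0.667, 0.745, 0.007, 0.016]
ft_force: [-0.2, -0.7, -0.7]
grip_width: 0.536
```

```bash
sed -i 's/^def px/def px0/;s/print(v0)/print(v0,c)/' h.py slots.py; sed -i 's/^def px0(p,P):/def px(p,P):/' h.py; python3 slots.py B2 | cut -c1-121 | sed -n '1,62p'
```

```text
t 35.4 pos [ 0.6172 -0.1992  0.2055] rot [0.667 0.745 0.007 0.016] f [-0.2 -0.7 -0.7] g 45.8
291 [156 160 164 153 128 104  84  76  80  92 103 121 142 151 148 141 124 102
  90  93 103 120 140 150 148 141 124 104  85  78  74  72  74  76  75  76
  75  76  74  76  72  74  72  68  67  63  56  64  77  92 112 132 146 145
 137 120 104  94  94 105 121 137 146 146 138 123 105  89  79  75  81  94
 106 118 142 168 172 184 201 209]
0 [331.2  35.1]
@@@@@@@@@@@@@@@@@@@@#oo*++=====-----------=-----==-==----=--=---===--==----;-=----------=+O#%@@@@@@@@@@@@@@@@@@@@@@@@@@@
@@@@@@@@@@@@@@@@@@Oo***+==-===---==-------===-==---------=----=---=--=--===------==-------+**#%@@@@@@@@@@@@@@@@@@@@@@@@@
@@@@@@@@@@@@@@@%#O***+++=--===------===-----=-----=---=-------=----------------==--=--=------*oO%@@@@@@@@@@@@@@@@@@@@@@@
@@@@@@@@@@@@@%#oo**++------===---======---===--------=---=-------------------------;--;--=---=++o#%@@@@@@@@@@@@@@@@@@@@@
@@@@@@@@@@@@#Oooo*++=-------==---=-----;--===---------=--=------------==------------=---;;----==+*O%@@@@@@@@@@@@@@@@@@@@
@@@@@@@@@@@%OOOOo*===--=--=-==------------=-------------
[... 5293 characters left out ...]
@@@@%Oo*===------------;:,,,.,,,:::::,.,,,,,:::,,,.,:;;-+*O%@@@@@@@@@@@@@@@@@@@@@@@@@@@@@@@@@@@
@@@@@@@@@@@@@@@@@@@@@@@@@@@@@@@@%#O*+=-------;--;:,,,,,,:,::::,...:,..,,,,.:;-+oO@@@@@@@@@@@@@@@@@@@@@@@@@@@@@@@@@@@@@@@
@@@@@@@@@@@@@@@@@@@@@@@@@@@@@@@@@@@@%#O**+===;--;;;,,,,::,,,,,,:::::,,:;;=+OO#@@@@@@@@@@@@@@@@@@@@@@@@@@@@@@@@@@@@@@@@@@
@@@@@@@@@@@@@@@@@@@@@@@@@@@@@@@@@@@@@@@@%##OO**+=-;:;;::,::,,::;;;--=**oO%@@@@@@@@@@@@@@@@@@@@@@@@@@@@@@@@@@@@@@@@@@@@@@
@@@@@@@@@@@@@@@@@@@@@@@@@@@@@@@@@@@@@@@@@@@@@@@@%#Ooooo********oOO##%@@@@@@@@@@@@@@@@@@@@@@@@@@@@@@@@@@@@@@@@@@@@@@@@@@@
@@@@@@@@@@@@@@@@@@@@@@@@@@@@@@@@@@@@@@@@@@@@@@@@@@@@@@@@@@@@@@@@@@@@@@@@@@@@@@@@@@@@@@@@@@@@@@@@@@@@@@@@@@@@@@@@@@@@@@@@
```

```bash
sed -i 's/\.round(1)$//' h.py
python3 - <<'E'
from h import *
import pickle
def rows(v,cy,cz,th,L=.0143):
    T=np.radians(th)
    f=lambda y,z:px(v,[.617,cy+y*np.cos(T)-z*np.sin(T),cz+y*np.sin(T)+z*np.cos(T)])[1].round(1)
    return dict(s=(f(L,.005),f(-L,.005)),len=(f(-L,.005)-f(L,.005)).round(1),tabT=(f(.012,.033),f(-.012,.033)),tabB=(f(.012,.005),f(-.012,.005)),edge=(f(.025,.005),f(-.025,.005),f(-.025,0)))
for n in('A','B','B2'):
    g,m,po=pickle.load(open(f'v{n}.pkl','rb')); v=dict(mtx=m,pose=po)
    for a in((-.0855,.093,0),(-.0835,.094,5),(-.083,.096,10)): print(n,a,rows(v,*a))
E
```

```text
A (-0.0855, 0.093, 0) {'s': (np.float64(152.6), np.float64(189.1)), 'len': np.float64(36.5), 'tabT': (np.float64(161.7), np.float64(195.7)), 'tabB': (np.float64(155.6), np.float64(186.2)), 'edge': (np.float64(138.4), np.float64(202.1), np.float64(200.4))}
A (-0.0835, 0.094, 5) {'s': (np.float64(151.0), np.float64(187.0)), 'len': np.float64(36.0), 'tabT': (np.float64(163.5), np.float64(196.8)), 'tabB': (np.float64(154.0), np.float64(184.2)), 'edge': (np.float64(136.8), np.float64(199.7), np.float64(197.5))}
A (-0.083, 0.096, 10) {'s': (np.float64(151.7), np.float64(186.9)), 'len': np.float64(35.2), 'tabT': (np.float64(167.9), np.float64(200.1)), 'tabB': (np.float64(154.7), np.float64(184.2)), 'edge': (np.float64(137.6), np.float64(199.2), np.float64(196.5))}
B (-0.0855, 0.093, 0) {'s': (np.float64(20.9), np.float64(65.6)), 'len': np.float64(44.7), 'tabT': (np.float64(13.4), np.float64(56.3)), 'tabB': (np.float64(24.6), np.float64(62.1)), 'edge': (np.float64(3.4), np.float64(81.6), np.float64(82.1))}
B (-0.0835, 0.094, 5) {'s': (np.float64(17.6), np.float64(63.2)), 'len': np.float64(45
[... 449 characters left out ...]
14.9), np.float64(59.3)), 'len': np.float64(44.4), 'tabT': (np.float64(6.9), np.float64(49.4)), 'tabB': (np.float64(18.5), np.float64(55.8)), 'edge': (np.float64(-2.6), np.float64(75.1), np.float64(75.7))}
B2 (-0.0835, 0.094, 5) {'s': (np.float64(11.5), np.float64(56.9)), 'len': np.float64(45.4), 'tabT': (np.float64(7.7), np.float64(50.9)), 'tabB': (np.float64(15.3), np.float64(53.4)), 'edge': (np.float64(-6.5), np.float64(72.8), np.float64(72.8))}
B2 (-0.083, 0.096, 10) {'s': (np.float64(10.4), np.float64(56.4)), 'len': np.float64(46.0), 'tabT': (np.float64(11.0), np.float64(54.5)), 'tabB': (np.float64(14.3), np.float64(52.9)), 'edge': (np.float64(-8.2), np.float64(72.3), np.float64(71.7))}
```

Emit:
jog_arm(
  translation=[
    [0, 40, 0],
    [0, 80, 0],
    [0, 94, 0],
    [0, 94, 0],
    [0, 94, 0],
  ],
  turn=[-6, -6, -6, -6, -6],
)

```text
clock: 36.07
position: [0.6174, -0.1042, 0.2056]
ee_rot: [0.699, 0.715, 0.006, 0.016]
ft_force: [-0.3, -0.2, -0.3]
grip_width: 0.537
```

```bash
python3 slots.py A2 | cut -c1-110 | sed -n '1,60p'
python3 - <<'E'
from h import *
import pickle
def rows(v,cy,cz,th,L=.0143):
    T=np.radians(th)
    f=lambda y,z:px(v,[.617,cy+y*np.cos(T)-z*np.sin(T),cz+y*np.sin(T)+z*np.cos(T)])[1].round(1)
    return dict(s=(f(L,.005),f(-L,.005)),tabT=(f(.012,.033),f(-.012,.033)),tabB=(f(.012,.005),f(-.012,.005)),edge=(f(.025,.005),f(-.025,.005),f(-.025,0)))
g,m,po=pickle.load(open('vA2.pkl','rb')); v=dict(mtx=m,pose=po)
for a in((-.0855,.093,0),(-.0835,.094,5),(-.083,.096,10)): print(a,rows(v,*a))
E
```

```text
t 36.07 pos [ 0.6174 -0.1042  0.2056] rot [0.699 0.715 0.006 0.016] f [-0.3 -0.2 -0.3] g 45.9
272 [208 196 162 147 150 152 160 156 129  98  83  75  73  72  82 132 160 163
 162 127  83  73  70  80 128 160 163 161 128  85  72  70  71  71  71  71
  70  70  71  69  68  69  69  69  59  50  52  57  56  66 118 152 158 157
 120  82  71  69  81 129 160 162 160 128  85  72  73  73  76  85 107 150
 176 181 193 211 211 207 203 193]
119 [312.23795559 164.36560385]
@@@@@@@@@@@@@@@@@@@@@@@@@@@@@@@@@@@@@@@@@@@@@@@@@@@@@@@@@@@@@@@@@@@@@@@@@@@@@@@@@@@@@@@@@@@@@@@@@@@@@@@@@@@@@@
@@@@@@@@@@@@@@@@@@@@@@@@@@@@@@@@@@@@@@@@@@@@@@@@@@@@@@@@@@@@@@@@@@@@@@@@@@@@@@@@@@@@@@@@@@@@@@@@@@@@@@@@@@@@@@
@@@@@@@@@@@@@@@@@@@@@@@@@@@@@@@@@@@@@@@@@@@@@@@@@@@@@@@@@@@@@@@@@@@@@@@@@@@@@@@@@@@@@@@@@@@@@@@@@@@@@@@@@@@@@@
@@@@@@@@@@@@@@@@@@@@@@@@@@@@@@@@@@@@@@@@@@@@@@@@@@@@@@@@@@@@@@@@@@@@@@@@@@@@@@@@@@@@@@@@@@@@@@@@@@@@@@@@@@@@@@
@@@@@@@@@@@@@@@@@@@@@@@@@@@@@@@@@@@@@@@@@@@@@@@@@@@@@@@@@@@@@@@@@@@@@@@@@@@@@@@@@@@@@@@@@@@@@@@@@@@@@@@@@@@@@@
@@@@@@@@@@@@@@@@@@@@@@@@@@@@@@@@@@@@@@@@@@@@@@@@@@@@@@@@@@@@@@@@@@@@@@@@@@@@@@@@@@@@@@@@@
[... 5225 characters left out ...]
@@@@@@@@@@@@@
(-0.0855, 0.093, 0) {'s': (np.float64(147.8), np.float64(184.1)), 'tabT': (np.float64(156.5), np.float64(190.4)), 'tabB': (np.float64(150.8), np.float64(181.3)), 'edge': (np.float64(133.6), np.float64(197.2), np.float64(195.5))}
(-0.0835, 0.094, 5) {'s': (np.float64(146.2), np.float64(182.1)), 'tabT': (np.float64(158.3), np.float64(191.5)), 'tabB': (np.float64(149.2), np.float64(179.3)), 'edge': (np.float64(132.0), np.float64(194.8), np.float64(192.6))}
(-0.083, 0.096, 10) {'s': (np.float64(146.9), np.float64(182.0)), 'tabT': (np.float64(162.6), np.float64(194.8)), 'tabB': (np.float64(149.8), np.float64(179.3)), 'edge': (np.float64(132.8), np.float64(194.3), np.float64(191.6))}
```

Side views still show about 6° of slant. The −y edge has dropped into the 44 mm hole, and hole edge to wall (22 + 28 mm) exactly equals the disc's 50 mm, so it jams. I'll grip the tab's ends again, lift it out with a small twist while the pads keep it level, shift it to −y and set it down.

Emit:
jog_arm(
  translation=[
    [0, 10, 0],
    [0, 18, 0],
    [0, 18, 0],
    [0, 18, 0],
    [0, 18, 0],
    [0, 18, 0],
    [0, 18, 0],
    [0, 18, 0],
    [0, 18, 0],
    [0, 18, 0],
    [0, 18, 0],
    [0, 18, 0],
  ],
  turn=[7, 14, 21, 28, 35, 42, 49, 56, 63, 70, 77, 84],
)

```text
clock: 37.32
position: [0.6172, -0.0899, 0.2052]
ee_rot: [0.042, 0.999, 0.015, 0.008]
ft_force: [0.5, 0.1, 0.3]
grip_width: 0.537
```

Emit:
jog_arm(
  translation=[
    [0, 0, 0],
    [0, 0, -30],
    [0, 0, -60],
    [0, 0, -80],
    [0, 0, -90],
    [0, 0, -94],
    [0, 0, -94],
    [0, 0, -94],
  ],
  turn=[5, 5, 5, 5, 5, 5, 5, 5],
)

```text
clock: 37.98
position: [0.6179, -0.09, 0.1124]
ee_rot: [-0.001, 1.0, 0.016, 0.008]
ft_force: [1.1, -0.2, 0.2]
grip_width: 0.542
```

Run:
```python
from h import *
st(); p=manip.camera('wrist');mk(p,'pot',.103);mk(p,'grate',.1)
```

```text
t 37.98 pos [ 0.6179 -0.09    0.1124] rot [-0.001  1.     0.016  0.008] f [ 1.1 -0.2  0.2] g 46.3
pot 54 circ [ 0.6113 -0.0866] 0.0363 conf 0.94 [264. 164. 389. 294.]
pot pt [ 0.6228 -0.082   0.    ] 0.59
grate 54 circ [ 0.6152 -0.0817] 0.026 conf 0.87 [285. 191. 377. 281.]
grate pt [ 0.6576 -0.0744  0.    ] 0.81
```

Emit:
jog_arm(
  translation=[
    [-1, 2, 0],
    [-1, 2, 0],
    [-1, 2, 0],
    [-1, 2, 0],
    [-1, 2, 0],
    [-1, 2, 0],
  ],
  turn=[0, 0, 0, 0, 0, 0],
  grip=15,
  grip_force=50,
)

```text
clock: 38.73
position: [0.617, -0.0873, 0.1127]
ee_rot: [-0.002, 1.0, 0.016, 0.008]
ft_force: [-1.7, 2.7, 6.0]
grip_width: 0.269
```

Emit:
jog_arm(
  translation=[
    [0, 0, 1],
    [0, 0, 3],
    [0, 0, 5],
    [0, 0, 6],
    [0, 0, 6],
    [0, 0, 6],
    [0, 0, 6],
    [0, 0, 6],
  ],
  turn=[3, 6, 3, -3, -6, 0, 5, 0],
)

```text
clock: 39.4
position: [0.6163, -0.088, 0.1175]
ee_rot: [-0.006, 1.0, 0.016, 0.007]
ft_force: [1.1, 0.7, -3.8]
grip_width: 0.269
```

Run:
```python
from h import *
st(); p=manip.camera('wrist');mk(p,'pot',.103);mk(p,'grate',.1)
```

```text
t 39.4 pos [ 0.6163 -0.088   0.1175] rot [-0.006  1.     0.016  0.007] f [ 1.1  0.7 -3.8] g 22.9
pot 55 circ [ 0.6103 -0.0884] 0.0351 conf 0.66 [254. 166. 379. 297.]
pot pt [ 0.6238 -0.0861  0.    ] 0.97
grate 55 circ [ 0.6169 -0.0846] 0.0266 conf 0.78 [277. 194. 370. 283.]
grate pt [ 0.6576 -0.0753  0.    ] 0.96
```

The pads now close to 22.9 mm, squarer than before, but the pot's weight is hanging on the grate. I'll set it back down and twist while pressing lightly, to break the wall friction.

Emit:
jog_arm(
  translation=[
    [0, 0, -2],
    [0, 0, -4],
    [0, 0, -6],
    [0, 0, -7],
    [0, -1, -8],
    [0, -1, -8],
    [0, -1, -8],
    [0, -1, -8],
    [0, -1, -8],
    [0, -1, -8],
    [0, -1, -8],
  ],
  turn=[0, 0, 0, 6, 12, 6, 0, -6, -12, -6, 0],
)

```text
clock: 40.57
position: [0.6183, -0.0882, 0.1124]
ee_rot: [-0.004, 1.0, 0.015, 0.01]
ft_force: [0.3, 0.4, 8.8]
grip_width: 0.274
```

Now test: lift 2 mm and see whether the pot's weight still hangs on.

Emit:
jog_arm(
  translation=[
    [-1, 0, 1],
    [-1, 0, 2],
    [-1, 0, 2.5],
    [-1, 0, 2.5],
    [-1, 0, 2.5],
  ],
  turn=[4, 8, 4, 0, 0],
)

```text
clock: 40.98
position: [0.6172, -0.0882, 0.1148]
ee_rot: [-0.003, 1.0, 0.015, 0.01]
ft_force: [-0.7, 0.6, -4.3]
grip_width: 0.269
```

The pot still hangs, because the level grip itself keeps the wedge loaded. Instead I'll set it down, release, and press straight down with shut fingertips on the raised (+y) end of the tab's top, which has a better lever.

Emit:
jog_arm(
  translation=[
    [0, 0, -1],
    [0, 0, -2],
    [0, 0, -2.5],
    [0, 0, -2.5],
  ],
  turn=[0, 0, 0, 0],
)

```text
clock: 41.32
position: [0.6176, -0.088, 0.1126]
ee_rot: [-0.003, 1.0, 0.015, 0.01]
ft_force: [0.1, 0.4, 1.3]
grip_width: 0.27
```

Emit:
jog_arm(
  translation=[
    [0, 0, 0],
    [0, 0, 0],
    [0, 0, 0],
    [0, 0, 15],
    [0, 0, 35],
    [0, 0, 45],
    [0, 0, 45],
  ],
  turn=[0, 0, 0, 0, 0, 0, 0],
  grip=46,
)

```text
clock: 41.9
position: [0.6189, -0.0879, 0.1601]
ee_rot: [-0.003, 1.0, 0.015, 0.012]
ft_force: [0.7, -0.8, -0.4]
grip_width: 0.539
```

Emit:
jog_arm(
  translation=[
    [0, 10, 0],
    [0, 19, 0],
    [0, 19, -5],
    [0, 19, -12],
    [0, 19, -18],
    [0, 19, -20],
    [0, 19, -20],
  ],
  turn=[0, 0, 0, 0, 0, 0, 0],
  grip=0,
)

```text
clock: 42.48
position: [0.6183, -0.0693, 0.1387]
ee_rot: [-0.003, 1.0, 0.015, 0.011]
ft_force: [-0.5, -0.2, -0.5]
grip_width: -0.001
```

Emit:
jog_arm(
  translation=[
    [-1, 0, -3],
    [-1, 0, -6],
    [-1, 0, -8],
    [-1, 0, -10],
    [-1, 0, -11],
    [-1, 0, -12],
    [-1, 0, -13],
    [-1, 0, -13],
  ],
  turn=[0, 0, 0, 0, 0, 0, 0, 0],
)

```text
clock: 43.15
position: [0.6172, -0.0693, 0.1256]
ee_rot: [-0.003, 1.0, 0.015, 0.011]
ft_force: [-0.1, 0.1, 0.0]
grip_width: 0.001
```

Emit:
jog_arm(
  translation=[
    [0, 0, -3],
    [0, 0, -6],
    [0, 0, -9],
    [0, 0, -12],
    [0, 0, -14],
    [0, 0, -16],
    [0, 0, -16],
  ],
  turn=[0, 0, 0, 0, 0, 0, 0],
)

```text
clock: 43.73
position: [0.6226, -0.0652, 0.1188]
ee_rot: [-0.005, 1.0, 0.016, 0.018]
ft_force: [-11.7, 8.1, 60.9]
grip_width: -0.001
```

Emit:
jog_arm(
  translation=[
    [-2, -2, 10],
    [-4, -4, 40],
    [-4, -4, 70],
    [-4, -20, 86],
    [-4, -35, 86],
    [-4, -35, 86],
    [-4, -35, 86],
    [-4, -35, 86],
    [-4, -35, 86],
    [-4, -35, 86],
    [-4, -35, 86],
    [-4, -35, 86],
  ],
  turn=[0, 0, 0, -7, -14, -21, -28, -35, -42, -49, -56, -63],
  grip=46,
)

```text
clock: 44.73
position: [0.6185, -0.1002, 0.2047]
ee_rot: [0.521, 0.853, 0.004, 0.023]
ft_force: [-0.7, 0.2, -0.3]
grip_width: 0.541
```

Emit:
jog_arm(
  translation=[
    [0, 0, 0],
    [0, 0, 0],
    [0, 0, 0],
    [0, 0, 0],
    [0, 0, 0],
    [0, 0, 0],
  ],
  turn=[-7, -14, -21, -27, -27, -27],
)

```text
clock: 45.23
position: [0.6185, -0.1, 0.2045]
ee_rot: [0.704, 0.709, -0.002, 0.024]
ft_force: [0.4, 0.1, -0.7]
grip_width: 0.537
```

```bash
python3 slots.py A3 | cut -c1-110 | sed -n '1,62p'
cat > pred.py <<'E'
from h import *
import pickle,sys
def rows(v,cy,cz,th,L=.0143):
    T=np.radians(th)
    f=lambda y,z:float(px(v,[.617,cy+y*np.cos(T)-z*np.sin(T),cz+y*np.sin(T)+z*np.cos(T)])[1].round(1))
    return dict(s=(f(L,.005),f(-L,.005)),tabT=(f(.012,.033),f(-.012,.033)),tabB=(f(.012,.005),f(-.012,.005)),edge=(f(.025,.005),f(-.025,.005),f(-.025,0)))
g,m,po=pickle.load(open('v%s.pkl'%sys.argv[1],'rb')); v=dict(mtx=m,pose=po)
for a in((-.0855,.093,0),(-.0835,.094,5),(-.083,.096,10)): print(a,rows(v,*a))
p=manip.camera('wrist');mk(p,'pot',.103);mk(p,'dish',.014)
E
python3 pred.py A3
```

```text
t 45.23 pos [ 0.6185 -0.1     0.2045] rot [ 0.704  0.709 -0.002  0.024] f [ 0.4  0.1 -0.7] g 45.8
270 [210 210 206 180 156 158 156 132 106  97  87  82  77  85 119 148 155 153
 130  97  79  76  85 118 151 158 157 134  97  78  77  72  72  73  71  73
  72  73  71  72  71  72  72  69  65  59  59  60  74 122 149 153 157 128
  89  77  74  86 132 164 166 164 129  89  75  81  90 100 110 128 175 203
 204 204 191 189 208 210 206 202]
125 [310.38292418 170.29740784]
@@@@@@@@@@@@@@@@@@@@@@@@@@@@@@@@@@@@@@@@@@@@@%%##%%@@@@@@@@@@@@@@@@@@%%%####%%@@@@@@@@@@@@@@@@@@@@@@@@@@@@@@@@
@@@@@@@@@@@@@@@@@@@@@@@@@@@@@@@@@@@@@@@@@@%%%@@@@@@@@@@@@@@@@@@@@@@@@@@@@@@%%####%@@@@@@@@@@@@@@@@@@@@@@@@@@@@
@@@@@@@@@@@@@@@@@@@@@@@@@@@@@@@@@@@@@@@@@@@@@@@@@@@@@@@@@@@@@@@@@@@@@@@@@@@@@@@@@##O#@@@@@@@@@@@@@@@@@@@@@@@@@
@@@@@@@@@@@@@@@@@@@@@@@@@@@@@@@@@@@%@@@@@@@@@@@@@@@@@@@@@@@@@@@@@@@@@@@@@@@@@@@@@@@@@@%%@@@@@@@@@@@@@@@@@@@@@@
@@@@@@@@@@@@@@@@@@@@@@@@@@@@@@@@@@@@@@@@@@@@@@@@@@@@@@@@@@@@@@@@@@@@@@@@@@@@@@@@@@@@@@@@%%@@@@@@@@@@@@@@@@@@@@
@@@@@@@@@@@@@@@@@@@@@@@@@@@@@@%@@@@@@@@@@@@@@@@@@@@@@@@@@@@@@@@@@@@@@@@@@@@@@@@@@@@@@
[... 5304 characters left out ...]
------;;;:,,,,:,.,,,,:---==---+o#@@@@@@@@@@@@@@@@
@@@@@@@@@@@@@@@@@@%@@@@@@@@*+=---;-=---===---=--==----===---------=-;;:,,,,:::,,,::;-=====#@@@@@@@@@@@@@@@@@@@
(-0.0855, 0.093, 0) {'s': (153.9, 189.9), 'tabT': (164.2, 197.6), 'tabB': (156.9, 187.1), 'edge': (139.8, 202.7, 200.8)}
(-0.0835, 0.094, 5) {'s': (152.4, 187.8), 'tabT': (166.1, 198.7), 'tabB': (155.4, 185.1), 'edge': (138.4, 200.3, 197.9)}
(-0.083, 0.096, 10) {'s': (153.3, 187.8), 'tabT': (170.5, 201.9), 'tabB': (156.2, 185.1), 'edge': (139.4, 199.8, 196.9)}
pot 61 circ [ 0.6158 -0.0869] 0.0337 conf 0.98 [269. 131. 351. 213.]
pot pt [ 0.6183 -0.0958  0.    ] 0.87
dish 61 circ [ 0.6174 -0.0817] 0.0497 conf 0.66 [262. 100. 360. 171.]
```

The tab's end-face parallax is now 7.1 px, against 7.3 px predicted for flat, and the grate lies about 1 mm off the pot's centre, so it is seated. Next is the cover.

Emit:
jog_arm(
  translation=[
    [0, 40, 0],
    [0, 80, 0],
    [0, 120, 0],
    [0, 160, 0],
    [0, 200, 0],
    [0, 240, 0],
    [0, 280, 0],
    [0, 315, 0],
    [0, 330, 0],
    [0, 335, 0],
    [0, 335, 0],
  ],
  turn=[0, 0, 0, 0, 0, 0, 0, 0, 0, 0, 0],
  grip=46,
)

```text
clock: 46.65
position: [0.618, 0.2363, 0.2044]
ee_rot: [0.705, 0.709, -0.002, 0.023]
ft_force: [0.8, -0.6, -0.2]
grip_width: 0.542
```

Run:
```python
from h import *
st(); p=manip.camera('wrist');mk(p,'cover',.0)
hsv=cv2.cvtColor(p['frame'],cv2.COLOR_RGB2HSV).astype(int)
print('green',fitcol(p,lambda h,s,v:(h>50)&(h<90)&(s>100)&(v>30),.004))
c=px(p,[.6185,.264,.064]).astype(int);print(c)
a=hsv[c[1]-45:c[1]+45,c[0]-45:c[0]+45]
m=((a[...,0]<25)|(a[...,0]>170))&(a[...,1]>60)&(a[...,2]<130)
n,l,s,ce=cv2.connectedComponentsWithStats(m.astype(np.uint8))
for i in range(1,n):
    if s[i,4]>30:
        q=ce[i]+[c[0]-45,c[1]-45]; print('brown',s[i],q,'@.053',w(p,q,.053),'@.064',w(p,q,.064))
print('\n'.join(''.join('#' if v else '.' for v in r[::2]) for r in m[::4]))
```

```text
t 46.65 pos [0.618  0.2363 0.2044] rot [ 0.705  0.709 -0.002  0.023] f [ 0.8 -0.6 -0.2] g 46.3
cover 62 circ [0.6185 0.2613] 0.0416 conf 0.92 [274. 105. 351. 184.]
cover 62 circ [0.7595 0.2917] 0.0473 conf 0.59 [402.  70. 492. 154.]
cover pt [0.616  0.2635 0.    ] 0.66
cover pt [0.7508 0.2914 0.    ] 0.63
green [(array([0.6187, 0.2614]), 0.0405, (273, 103, 77, 78)), (array([1.0038, 0.0284]), 0.0381, (580, 312, 49, 26))]
[312 149]
brown [ 36  35  19  22 333] [311.96996997 149.42342342] @.053 [0.6185 0.2619 0.053 ] @.064 [0.6183 0.2636 0.064 ]
brown [ 23  41  62  49 820] [329.95853659 179.80243902] @.053 [0.6353 0.2337 0.053 ] @.064 [0.6344 0.2365 0.064 ]
.............................................
.............................................
.............................................
.............................................
.............................................
.............................................
.............................................
.............................................
.............................................
....................#####....................
...................########..................
..................##########..............#..
..................##########.............##..
...................########..............#...
......................##................##...
.......................................####..
.....................................######..
...................................#######...
............#...................##########...
...............###.........##############....
..................#####################......
...................###################.......
.......................##########............
```

The green bell's circle (radius 40.5 mm) is centred at (0.6187,0.2614), with its knob at (0.6184,0.263).

Emit:
jog_arm(
  translation=[
    [0, 15, -30],
    [1, 26, -65],
    [1, 26, -100],
    [1, 26, -130],
    [1, 26, -140],
    [1, 26, -140],
    [1, 26, -140],
  ],
  turn=[0, 0, 0, 0, 0, 0, 0],
)

```text
clock: 47.38
position: [0.6211, 0.2576, 0.0658]
ee_rot: [0.707, 0.707, -0.002, 0.024]
ft_force: [-0.1, 0.0, 1.8]
grip_width: 0.542
```

Run:
```python
from h import *
st(); p=manip.camera('wrist')
print('green',fitcol(p,lambda h,s,v:(h>50)&(h<90)&(s>100)&(v>30),.004))
hsv=cv2.cvtColor(p['frame'],cv2.COLOR_RGB2HSV).astype(int)
c=px(p,[.6185,.262,.064]).astype(int)
a=hsv[c[1]-45:c[1]+45,c[0]-45:c[0]+45]
m=((a[...,0]<25)|(a[...,0]>170))&(a[...,1]>60)&(a[...,2]<130)
n,l,s,ce=cv2.connectedComponentsWithStats(m.astype(np.uint8))
for i in range(1,n):
    if s[i,4]>100:
        q=ce[i]+[c[0]-45,c[1]-45]; print('brown',s[i],q,'@.06',w(p,q,.06))
```

```text
t 47.38 pos [0.6211 0.2576 0.0658] rot [ 0.707  0.707 -0.002  0.024] f [-0.1  0.   1.8] g 46.3
green [(array([0.6183, 0.2562]), 0.0467, (247, 141, 125, 133))]
brown [  28   13   36   47 1336] [310.31886228 233.23278443] @.06 [0.6183 0.265  0.06  ]
brown [ 25  58  65  32 609] [324.1773399  275.57307061] @.06 [0.6253 0.2415 0.06  ]
```

Emit:
jog_arm(
  translation=[
    [-2, 3, -5],
    [-3, 5, -10],
    [-3, 5, -15],
    [-3, 5, -19],
    [-3, 5, -20],
    [-3, 5, -20],
  ],
  turn=[0, 0, 0, 0, 0, 0],
)

```text
clock: 47.93
position: [0.6183, 0.2631, 0.0463]
ee_rot: [0.707, 0.707, -0.001, 0.025]
ft_force: [-0.0, -0.6, 0.4]
grip_width: 0.538
```

Emit:
jog_arm(
  translation=[
    [0, 0, 0],
    [0, 0, 0],
    [0, 0, 0],
    [0, 0, 0],
    [0, 0, 0],
    [0, 0, 0],
  ],
  turn=[0, 0, 0, 0, 0, 0],
  grip=10,
  grip_force=40,
)

```text
clock: 48.43
position: [0.6185, 0.2632, 0.0467]
ee_rot: [0.707, 0.707, -0.001, 0.025]
ft_force: [-0.5, 0.1, 2.9]
grip_width: 0.192
```

Emit:
jog_arm(
  translation=[
    [0, 0, 5],
    [0, 0, 20],
    [0, 0, 55],
    [0, 0, 95],
    [0, -10, 135],
    [0, -35, 165],
    [0, -75, 175],
    [0, -115, 175],
    [0, -155, 175],
    [0, -195, 175],
    [0, -235, 175],
    [0, -275, 175],
  ],
  turn=[0, 0, 0, 0, 0, 0, 0, 0, 0, 0, 0, 0],
)

```text
clock: 49.43
position: [0.618, -0.0135, 0.223]
ee_rot: [0.707, 0.707, -0.001, 0.025]
ft_force: [2.1, 0.4, -2.5]
grip_width: 0.19
```

Emit:
jog_arm(
  translation=[
    [0, -40, 0],
    [0, -80, 0],
    [0, -120, 0],
    [0, -160, 0],
    [0, -185, 0],
    [0, -190, 0],
    [0, -190, 0],
    [0, -190, 0],
  ],
  turn=[0, 0, 0, 0, 0, 0, 0, 0],
)

```text
clock: 50.1
position: [0.6182, -0.2023, 0.2236]
ee_rot: [0.707, 0.707, -0.0, 0.025]
ft_force: [-0.8, 0.8, -2.3]
grip_width: 0.188
```

Run:
```python
from h import *
o=st(); p=manip.camera('wrist');mk(p,'pot',.103);mk(p,'cover',o['position'][2]-.0467);mk(p,'grate',.098)
print('green',fitcol(p,lambda h,s,v:(h>50)&(h<90)&(s>100)&(v>30),o['position'][2]-.0427))
c=px(p,[.617,-.087,.103]).astype(int);print(c)
y0=max(c[1]-60,0);a=(255*(p['frame'][y0:c[1]+60,c[0]-60:c[0]+60,1]/255.)**.5).astype(int)
print(c[0]-60,y0);print('\n'.join(''.join(' .:-=+*#%@'[min(9,v//26)] for v in r[::2]) for r in a[::4]))
```

```text
t 50.1 pos [ 0.6182 -0.2023  0.2236] rot [ 0.707  0.707 -0.     0.025] f [-0.8  0.8 -2.3] g 16.0
cover 64 circ [ 0.618  -0.2129] 0.0501 conf 0.78 [247. 156. 382. 305.]
cover pt [ 0.6242 -0.2719  0.    ] 0.83
grate 64 circ [ 0.6156 -0.0886] 0.0252 conf 0.77 [272.   2. 341.  73.]
grate 64 circ [ 0.6159 -0.0878] 0.034 conf 0.41 [265.   2. 352.  83.]
grate pt [ 0.6176 -0.0733  0.    ] 0.87
green [(array([ 0.6197, -0.2071]), 0.0449, (247, 154, 136, 115)), (array([ 0.6195, -0.2514]), 0.0135, (297, 281, 40, 21))]
[309  32]
249 0
#############%%%##==++*+=--=------=+**+=++#%%%##############
############%%##==+*=-----------------+++++*%%%#############
###########%%#+=++=-----=----:----------=++++#%%%###########
#########%%%#+=*=-=----=--------:---------*%++#%%###########
########%%%#+=*=------=---------:-=**--+*+-+%*+#%%##########
#######%#%%*=*--**+--**=-:------:-=**--+**--+%%+#%%#########
######%#%%%++=--+*+--**+-=-----:---**=-=**---#%**%%#########
########%%#=*=--=**--+*+--------:.-**=-=**---=%%*%%#########
#####%#*%%#+*---=**=-=**--:------ :**=-=**----%%*%%%*#######
#####%#*%%#+*----**=-=**-------:- :=*+--**---:%%#%%#*#######
#####%#*%%%=*----**=--**=------::::=++--**=--:#%*%%#*#######
#####%#+%%%**=---+*+--**=-:-----::.-==--**=-:-*%#%%#*#######
#####%#*+%%%+*---=**--**+--:.:  .  :==.-**+--+##%%%**#######
#####%#*+#%%%+%--=**--+*+--.::.. :.:=+:-+*+-+*%%%%***#*+####
######%#+*#%%#*%=-**=:=+=---:.::::.:::----:+*%%%%##*##++####
#######%++##%%%#*+---:-------::..::.:.----***%%%##**#*+#####
#######%#++%#%%%#%#+---:-----:::-:: ..--+**%%%#*#####++#####
########%#+*###%%%%#%+=--------:-.-:-+**#%%%%*######+++#####
###########*+###*#%%%%#***++====++***+%%%%#*#######+++######
############***###**%%%%%%%%%%%%%%%%%%%#**#######*+++#######
###########*##***#####***#%%%%%%%###*+*#########++++*#######
############*+###**###########################*+++++########
###############+*##****###############**###*+++++++++++#####
```

The pot's rim is centred at (0.616,-0.0877), and the grate looks flat. The cover hangs slightly tilted, with its bottom about +1.5 mm in x from the TCP, so I'll aim at TCP (0.6145,-0.087).

Emit:
jog_arm(
  translation=[
    [-1, 40, 0],
    [-2, 80, 0],
    [-3.5, 108, 0],
    [-3.5, 115, -10],
    [-3.5, 115, -30],
    [-3.5, 115, -50],
    [-3.5, 115, -60],
    [-3.5, 115, -62],
    [-3.5, 115, -62],
    [-3.5, 115, -62],
  ],
  turn=[0, 0, 0, 0, 0, 0, 0, 0, 0, 0],
)

```text
clock: 51.28
position: [0.6152, -0.0877, 0.1622]
ee_rot: [0.706, 0.707, -0.0, 0.025]
ft_force: [1.4, 0.1, -1.6]
grip_width: 0.196
```

Emit:
jog_arm(
  translation=[
    [-1, 0.5, -3],
    [-1, 0.5, -6],
    [-1, 0.5, -9],
    [-1, 0.5, -11],
    [-1, 0.5, -13],
    [-1, 0.5, -15],
    [-1, 0.5, -16],
    [-1, 0.5, -16],
  ],
  turn=[0, 0, 0, 0, 0, 0, 0, 0],
)

```text
clock: 51.95
position: [0.6141, -0.0872, 0.1459]
ee_rot: [0.706, 0.707, -0.0, 0.025]
ft_force: [0.5, 1.2, -1.2]
grip_width: 0.189
```

The skirt is already below the rim level without any load, so it fits over. I'll lower the rest.

Emit:
jog_arm(
  translation=[
    [0, 0, -1],
    [0, 0, -2],
    [0, 0, -3],
    [0, 0, -4],
    [0, 0, -4],
    [0, 0, -4],
  ],
  turn=[0, 0, 0, 0, 0, 0],
)

```text
clock: 52.45
position: [0.6142, -0.0872, 0.1419]
ee_rot: [0.706, 0.707, -0.0, 0.025]
ft_force: [-0.4, 0.4, -1.8]
grip_width: 0.191
```

Emit:
jog_arm(
  translation=[
    [0, 0, -1],
    [0, 0, -2],
    [0, 0, -3],
    [0, 0, -3],
  ],
  turn=[0, 0, 0, 0],
)

```text
clock: 52.78
position: [0.615, -0.0872, 0.1414]
ee_rot: [0.706, 0.707, 0.0, 0.027]
ft_force: [-6.0, -0.1, 17.4]
grip_width: 0.187
```

It seated at the expected height (TCP 0.1414, expected 0.1417). Now I ease off, release and withdraw.

Emit:
jog_arm(
  translation=[
    [-0.5, 0, 0.5],
    [-0.5, 0, 1],
    [-0.5, 0, 1],
  ],
  turn=[0, 0, 0],
)

```text
clock: 53.03
position: [0.6145, -0.0872, 0.1424]
ee_rot: [0.706, 0.707, 0.0, 0.027]
ft_force: [-0.0, 0.4, -2.5]
grip_width: 0.188
```

Emit:
jog_arm(
  translation=[
    [0, 0, 0],
    [0, 0, 0],
    [0, 0, 0],
    [0, 0, 0],
    [0, 0, 10],
    [0, 0, 40],
    [0, 0, 75],
    [0, -15, 95],
    [0, -50, 95],
    [0, -85, 95],
    [0, -105, 95],
    [0, -105, 95],
  ],
  turn=[0, 0, 0, 0, 0, 0, 0, 0, 0, 0, 0, 0],
  grip=46,
)

```text
clock: 54.03
position: [0.6135, -0.199, 0.2378]
ee_rot: [0.709, 0.705, -0.001, 0.027]
ft_force: [-0.4, -0.2, -0.9]
grip_width: 0.537
```

Run:
```python
from h import *
o=st(); p=manip.camera('wrist');mk(p,'cover',.095);mk(p,'dish',.014)
print('green',fitcol(p,lambda h,s,v:(h>50)&(h<90)&(s>100)&(v>30),.097))
print('pred centre px bottom/top', px(p,[.616,-.0877,.095]),px(p,[.616,-.0877,.159]))
hsv=cv2.cvtColor(p['frame'],cv2.COLOR_RGB2HSV).astype(int)
m=((hsv[...,0]<25)|(hsv[...,0]>170))&(hsv[...,1]>60)&(hsv[...,2]<130)
c=px(p,[.616,-.0877,.14]).astype(int)
y0=max(c[1]-45,0);a=m[y0:c[1]+45,c[0]-45:c[0]+45]
n,l,s,ce=cv2.connectedComponentsWithStats(a.astype(np.uint8))
for i in range(1,n):
    if s[i,4]>100: q=ce[i]+[c[0]-45,y0]; print('brown',s[i],q,'@.15',w(p,q,.15))
for nm in('scene','top'):
    q=manip.camera(nm);print(nm,'exp cover',px(q,[.616,-.0877,.095]))
    for L in('cover','pot','dish','tin','saucer','clay_pot','fork'):
        for r in manip.pinpoint(q,L)[:2]: print(L,np.round(r['at'],1),round(r['confidence'],2),w(q,r['at'],.095 if L=='cover' else 0))
    a=q['frame'];c=px(q,[.617,-.087,.08]).astype(int)
    a=(255*(a[c[1]-36:c[1]+36,c[0]-36:c[0]+36,1]/255.)**.6).astype(int)
    if nm=='scene': print('\n'.join(''.join(' .:-=+*#%@'[min(9,v//26)] for v in r) for r in a[::2]))
```

```text
t 54.03 pos [ 0.6135 -0.199   0.2378] rot [ 0.709  0.705 -0.001  0.027] f [-0.4 -0.2 -0.9] g 45.9
cover 65 circ [ 0.6149 -0.0861] 0.0424 conf 0.75 [258.   1. 362.  97.]
cover pt [ 0.6167 -0.073   0.    ] 0.74
dish 65 circ [ 0.6224 -0.1258] 0.0201 conf 0.75 [295.  90. 335. 103.]
green [(array([ 0.6146, -0.0866]), 0.0411, (258, 0, 104, 94))]
pred centre px bottom/top [312.07009511  42.70924755] [314.66744764  26.46141736]
brown [ 30  10  29  35 755] [311.77880795  27.        ] @.15 [ 0.6145 -0.0864  0.15  ]
scene exp cover [279.17715483 220.99112715]
cover [284. 244.] 0.74 [ 0.6641 -0.1116  0.095 ]
cover [279.7 220.3] 0.73 [ 0.6154 -0.0859  0.095 ]
pot [284.2 240.2] 0.63 [ 0.6135 -0.0815  0.    ]
dish [283.2 239.4] 0.7 [ 0.6105 -0.082   0.    ]
tin [349.6 207.1] 0.68 [0.6406 0.0876 0.    ]
saucer [240.4 202.6] 0.7 [ 0.4696 -0.101   0.    ]
clay_pot [169.8 252.1] 0.76 [ 0.4785 -0.2917  0.    ]
fork [355.9 264.7] 0.63 [0.7587 0.0018 0.    ]
+++++===---=++*#########################################**##############
+++++++++==--=+**##############################################*########
+++
[... 2164 characters left out ...]
+**#####****##########
#################*+===++**####**++==---------==++**#####**+++*##########
###############**+======++***####****+++++++****#####***++=+*###########
############**+============+++*****###############***++==+**############
##########**+===================+++*************+++====+**##############
top exp cover [366.78331822 196.96906274]
cover [212.7 145.1] 0.79 [0.7277 0.2648 0.095 ]
cover [367.8 197.9] 0.63 [ 0.614 -0.09   0.095]
dish [362.1 204.5] 0.55 [ 0.6141 -0.0838  0.    ]
dish [334.7 144.7] 0.49 [ 0.7635 -0.0134  0.    ]
tin [293.2 190.7] 0.62 [0.6443 0.0858 0.    ]
saucer [368.4 265.4] 0.66 [ 0.4671 -0.1009  0.    ]
fork [331.9 145. ] 0.91 [ 0.7626 -0.0065  0.    ]
```

The cover's skirt circle (0.6146,-0.0866) and its knob (0.6145,-0.0864) coincide, so it is level. It is within 2 mm of the pot's axis, and the arm is clear.

```bash
python3 -c "
from h import *
st(); print(manip.hand_in())"
```

```text
t 55.08 pos [ 0.6144 -0.1923  0.2373] rot [0.706 0.707 0.    0.027] f [ 0.6  0.  -0.2] g 46.3
the job is handed in; nothing more can be done
None
```

The stack is built in the required order and I handed the job in at about 55 s; no verdict came back. Each piece was let go before I fetched the next.

- **Riser:** It was placed in the middle of the dish and measured within 2–3 mm of its centre. It slid a few millimetres during the work on the grate. I did not measure it again after that, but the pot now stands about 5 mm from the dish's centre, which suggests the riser is still inside its 12 mm limit.
- **Pot:** It stands on the riser with its foot in the ring, and looks upright in the pictures. It was carried up by as much as about 5 mm while the grate was jammed, with the foot still in the ring, and then set back down.
- **Grate:** It went in edge first at about 10–12° of slant, then jammed with one edge in the pot's hole. I first reported it as seated, but side views showed it was still slanted. Squeezing the tab's ends brought it down to about 6°. Pressing on the tab freed it, but with a 61 N peak at the wrist, more than I intended. Afterwards the tab's end-face shift in the picture was 7.1 px against 7.3 px predicted for flat, and it sat about 1 mm off the pot's centre.
- **Cover:** It touched down at the expected height (0.1414 m against 0.1417 m). Skirt and knob centres agree within 0.3 mm, so it is level, and it is within about 2 mm of the pot's axis.
- **Bystanders:** The final camera check shows the dish, saucer, terracotta pot, tin and fork within about 1 cm of their first estimates, roughly the scatter of the detections.

All 16 picture views were used while the grate was being tipped, so every check after that is numeric.

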